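# Slide the standing specimen tube home into its bay

## Robot

A 6-joint arm with a two-finger parallel gripper is mounted at the origin on the work surface. World frame = base frame: x ahead of the robot, y to its left, z up, the work surface at z = 0. Lengths are in m, angles in degrees, forces in N, time in s.
With the tool pointing down it reaches from about 0.4 to 0.825 m from the base axis. Payload 7 kg.
Tool frame: the origin (TCP) lies at the very end of the fingers, on their centre line; the grasp point (between the pads) lies 19 mm behind it (ctrl.hold_point_z is the distance from the TCP to the grasp point, in m); z points along the fingers, y is the line along which they close (so a half turn about z gives the same grasp; the last joint's range is limited). The gripper opens to 88 mm and grips with 3 to 60 N. Pads are 19 mm wide; open, the fingers measure 130 mm over their backs; the gripper's body (78 mm by 193 mm) begins 47 mm behind the grasp point.
Start: joints at [-58.035, 20.546, 0.682, 0, -70.136, -16.507], TCP at [0.18, -0.651, 0.227] pointing down, gripper open.
Joint ranges: [-176.03, 176.03], [-82.01, 121.73], [-58.28, 71.71], [-173.87, 95.51], [-174.79, -0.11], [-173.66, 173.66]. Speed limits (degrees/s): [136.94, 136.94, 172.46, 180, 180, 180].

## Interface

Orientations are given as [roll, pitch, yaw] about the fixed x, y, z axes, in that order (R = Rz(yaw) Ry(pitch) Rx(roll)).
In Python, from plant import sensors, viewer, workorder, ctrl gives the robot as it stands.
- The arm moves only by the shell command python3 -m pendant 'ROWS'. ROWS is JSON, a list of rows, each a list of 3 entries, a list of its own where there are three numbers: the opening, from -1 (shut) to 1 (fully open), so that 0 is half open, then the shift along the tool's x, y, z in m, then the turn, a rotation vector about the tool's x, y, z in degrees. A call has 1 to 10 rows; each row is the pose to reach, as a shift and turn from the pose commanded when the call began, along the tool's axes at that moment; what a row does not reach only later rows make up. A row lasts 1/12 s, in which the tool goes at most 41.7 mm and 7.16 degrees, less where a joint would pass 70% of its speed; a pose out of reach is approached as far as the arm can. A call with a gripper value outside its range is refused whole. The fingers move at their own pace and stop on an object; the grip force is fixed at half the most. Time passes only in rows, so rows that repeat a pose let the fingers close. It gives the time, the measured TCP pose, the force, the opening and the grip force at its end, in the units of the state.
- sensors.get_obs(): the state, without advancing time (a new reading comes with each control period).
- viewer.snapshot(name): name is "side" or "top"; returns the picture (420x560x3 uint8, red, green, blue); there is no depth.
- viewer.camera_params(name): a dict with "fx", "fy", "cx", "cy" (pixels), "extrinsics" (4x4, takes a point from world to camera coordinates). Camera axes: x right, y up, looking along -z (the intrinsics and any distortion apply to the point x, -y, -z); pixel columns grow to the right and rows downward; lengths in m; the calibration is good to about 2 mm. A picture is of the moment at which its call begins. camera_params takes no time and is no camera call.
- workorder.close_job(): hands the job in; it is judged then, once.
The state is a dict: "clock": time; "joint_pos": joint angles; "qvel": joint speeds; "tau": joint torques, N m; "tool_pos": TCP position; "orientation": TCP orientation; "force": force on the tool from outside, world axes, zero at the start; "moment": the same for the moment, N m; "opening": finger opening in m; "gripper_force": force on a finger pad.
Only numpy, scipy, OpenCV 4.12 (cv2) and the standard library are available. Lean on these libraries where they do the work, as an engineer would, in place of code of your own. Each camera call takes 0.05 s, during which the arm holds its last target. There are 200 camera calls.

## Task

A tall corked specimen tube in a round wooden foot has been left standing out on the bench. Without gripping or lifting it, push it along the bench by its wooden foot (keep off the fragile glass) so that it stays upright and slides into the empty bay of the wooden storage stand, right up to the back board. Push gently, leave everything else where it stands, and move clear at the end.

Things in the scene. Friction and masses are not known exactly. Their poses are not given: they have to be found in the camera images.
- mount: the tube to be moved, standing on the bench to the robot's right of the stand: dark wooden foot 56 mm in diameter (straight side up to 26 mm, shoulder to 32 mm), glass tube 26 mm in diameter on it, cork; 205 mm tall in all, about 0.25 kg, centre of mass about 60 mm up. Loose, slides on the bench; tips if pushed high. Origin: centre of the foot's underside; z up; round, yaw means nothing
- mount_glass: the glass and cork of that same tube (from 32 to 205 mm above the bench); must not be pushed. Origin: the same as that of the tube's foot
- bay: the empty bay, marked by a paper-thin white card 44 mm square on the bench in it. Origin: on the bench, where the foot's centre is when the foot touches the back board, midway between the side walls (80 mm apart, 12 mm thick, 50 mm high). +y points into the bay: back board's face 28 mm in +y, open front ends of the walls 30 mm in -y of the origin. No floor of its own: the bench runs in level
- stand: the fixed light-wood storage stand: a row of three bays 92 mm apart, 288 mm long, 70 mm deep, back board 75 mm high, bays open towards the robot's right. Origin: on the bench, middle of the row, at the inner face of the back board; +y points into the bays, x along the row. Two bays are taken; which one is empty varies
- neighbour_a: a specimen tube that already stands in a bay: dark wooden foot 56 mm in diameter, glass tube and cork, 150 mm tall, loose; leave alone. Origin: centre of its underside
- neighbour_b: another specimen tube that already stands in a bay: dark wooden foot 56 mm in diameter, glass tube and cork, 168 mm tall, loose; leave alone. Origin: centre of its underside
- jar: squat glass jar with a white lid, 52 mm in diameter, 75 mm tall, loose; leave alone. Origin: centre of its underside
- vial: small corked amber vial, 28 mm in diameter, 67 mm tall, loose; leave alone. Origin: centre of its underside
- loupe: black stand magnifier, 40 mm in diameter, 36 mm tall, loose; leave alone. Origin: centre of its underside
- slides: grey plastic box of slides, 30 x 80 x 32 mm, loose; leave alone. Origin: centre of its underside
- flask: white plastic bottle, 54 mm in diameter, 130 mm tall, loose; leave alone. Origin: centre of its underside
Mind the look-alikes: they are no part of the job. Leave any blue, orange or turquoise look-alike of the mount alone.

How it is judged (in metres and radians):
At the end, for the whole second after the job is handed in: the tube stands upright (within 0.06 rad) and still on the bench inside the empty bay: its centre within 16 mm of the bay's middle line and its foot within 8 mm of the back board (x of mount in the frame of bay between -0.016 and 0.016 m and y of mount in the frame of bay between -0.008 and 0.008 m and angle between mount's own z axis and vertical below 0.06 rad and height (world z) of mount below 0.004 m and linear speed of mount below 0.01 m/s and angular speed of mount below 0.1 rad/s); the robot touches nothing.
It fails at once if the tube tips by more than 0.3 rad (angle between mount's own z axis and vertical above 0.3 rad).
It fails at once if the tube is lifted off the bench (its underside 12 mm up) (height (world z) of mount above 0.012 m).
It fails at once if the glass or cork of the tube is pushed (more than 0.7 N) by the fingers or the arm (contact force between mount_glass and the fingers above 0.7 N or contact force between mount_glass and the arm above 0.7 N).
It fails at once if the tube is squeezed or jammed (more than 25 N from the fingers) (contact force between mount and the fingers above 25 N).
It fails at once if a neighbouring tube is moved by more than 12 mm, another loose thing by more than 20 mm, or one is knocked over (distance of any of neighbour_a, neighbour_b from where it was at the start of the episode above 0.012 m or angle between any of neighbour_a, neighbour_b, jar, vial, loupe, slides, flask's own z axis and vertical above 0.3 rad or distance of any of jar, vial, loupe, slides, flask from where it was at the start of the episode above 0.02 m).
It also fails if it takes over 61 s, if anything falls off the work surface, if the arm or the gripper's body presses on something with over 40 N, if the wrist force passes 120 N, or if a joint passes its speed limit or range.

## Working session

There is one attempt and no reset: what is moved stays moved. The work goes in short steps, Python scripts to look and compute and a shell command to move; the robot and the scene stay as the last step left them, time stands still between calls to the robot, and variables do not carry over. Pictures are saved under pics/ and viewed, at most 10 in all, crops included, and the job is handed in when it is done.

```bash
mkdir -p pics
cat > h.py <<'E'
import numpy as np, cv2
from plant import sensors, viewer, workorder, ctrl
def snap(n,f):
    im=viewer.snapshot(n); cv2.imwrite('pics/'+f,im[:,:,::-1]); return im
def ray(n,u,v,z):
    c=viewer.camera_params(n); E=np.array(c['extrinsics']); R,t=E[:3,:3],E[:3,3]
    d=R.T@np.array([(u-c['cx'])/c['fx'],-(v-c['cy'])/c['fy'],-1]); o=-R.T@t
    return o+d*(z-o[2])/d[2]
def proj(n,p):
    c=viewer.camera_params(n); E=np.array(c['extrinsics']); q=E[:3,:3]@np.array(p)+E[:3,3]
    return c['cx']+c['fx']*q[0]/-q[2], c['cy']+c['fy']*-q[1]/-q[2]
E
python3 - <<'E'
from h import *
snap('top','t0.png');snap('side','s0.png')
for n in('top','side'):print(viewer.camera_params(n))
o=sensors.get_obs();print(o)
E
```

```text
{'fx': 405.9910884015929, 'fy': 405.9910884015929, 'cx': 289.08803744170814, 'cy': 206.64973528977984, 'extrinsics': array([[-0.02126436, -0.99975123, -0.00673128, -0.09939006],
       [ 0.97813949, -0.02219681,  0.20676179, -0.5983509 ],
       [-0.20685977, -0.00218747,  0.97836816, -0.96408546],
       [ 0.        ,  0.        ,  0.        ,  1.        ]])}
{'fx': 380.1085411675882, 'fy': 380.1085411675882, 'cx': 282.7679714711042, 'cy': 208.94729069471026, 'extrinsics': array([[ 0.92432802, -0.38156872,  0.00479952, -0.59812594],
       [ 0.22232819,  0.54871409,  0.80590509, -0.09417639],
       [-0.31014173, -0.74385359,  0.59202529, -0.65824618],
       [ 0.        ,  0.        ,  0.        ,  1.        ]])}
{'clock': 0.1, 'joint_pos': array([-5.80358668e+01,  2.05867770e+01,  6.38792611e-01, -1.81041239e-02,
       -7.01368457e+01, -1.65074101e+01]), 'qvel': array([-0.08720956, -0.02952788,  0.1524117 ,  0.01285516, -0.09104481,
        0.03278217]), 'tau': array([-2.90150410e-04, -5.84164095e+01,  2.93753690e+01,  7.01548934e+00,
        1.01724706e-02, -7.21189576e-05]), 'tool_pos': array([ 0.17975419, -0.65016067,  0.22571974]), 'orientation': array([ 1.79913830e+02, -7.78731167e-03, -1.64549435e+02]), 'force': array([ 1.00425219, -0.30652896, -0.46977354]), 'moment': array([0.00135924, 0.0254547 , 0.02552704]), 'gripper_force': 0.0, 'opening': 0.08762556017844429}
```

View pics/t0.png

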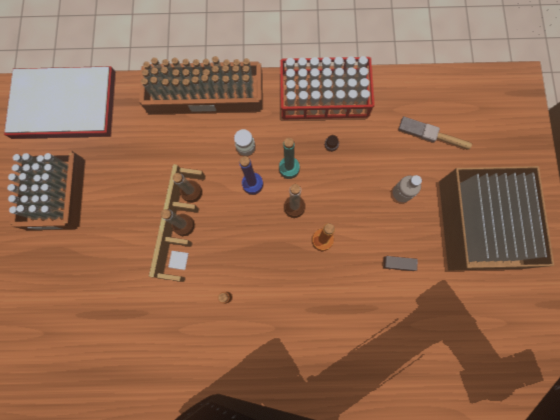

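View pics/s0.png

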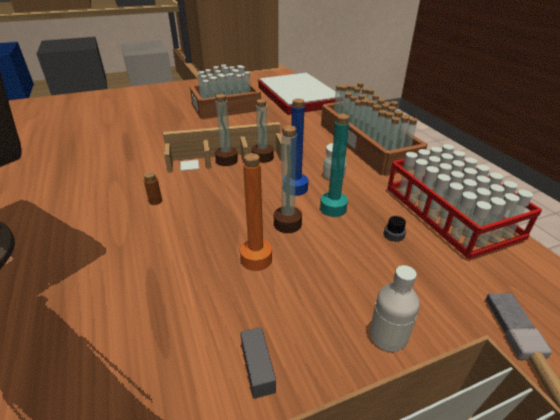

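The top view shows a blue look-alike at (252,183), turquoise at (289,167), orange at (323,239), and a dark-wood foot with clear glass at (295,206). The last one fits the mount, since it is the only clear-glass, dark-footed tube outside the stand. The card marking the empty bay is at (178,260), at the end of the row nearest the robot. The vial is at (224,297).

Run:
```python
from h import *
im=cv2.imread('pics/t0.png'); s=cv2.imread('pics/s0.png')
a=cv2.resize(im[120:310,140:350],None,fx=3.8,fy=3.1*1.0,interpolation=cv2.INTER_CUBIC)
a=cv2.resize(im[150:300,140:340],None,fx=4,fy=4,interpolation=cv2.INTER_CUBIC);cv2.imwrite('pics/c1.png',a)
b=cv2.resize(s[90:280,140:390],None,fx=3,fy=3,interpolation=cv2.INTER_CUBIC);cv2.imwrite('pics/c2.png',b)
def blobs(m,lo=30):
    n,l,st,c=cv2.connectedComponentsWithStats(m.astype(np.uint8))
    return [(c[i].round(1),st[i]) for i in range(1,n) if st[i][4]>lo]
for nm,i,box in(('top',im,(150,300,140,345)),('side',s,(90,280,120,390))):
    r0,r1,c0,c1=box
    w=i[r0:r1,c0:c1].min(2)>170
    d=i[r0:r1,c0:c1].max(2)<75
    for k,m in(('white',w),('dark',d)):
        for c,st in blobs(m):
            u,v=c+[c0,r0]; print(nm,k,round(u),round(v),st[2:],'z0',ray(nm,u,v,0)[:2].round(3),'z.029',ray(nm,u,v,.029)[:2].round(3))
```

```text
top white 178 260 [ 18  18 248] z0 [0.474 0.182] z.029 [0.471 0.174]
top dark 289 159 [ 10  20 171] z0 [ 0.744 -0.114] z.029 [ 0.734 -0.114]
top dark 249 176 [ 14  20 169] z0 [ 0.698 -0.005] z.029 [ 0.69  -0.008]
top dark 195 198 [15 11 37] z0 [0.639 0.141] z.029 [0.632 0.134]
top dark 177 220 [10  7 33] z0 [0.578 0.188] z.029 [0.573 0.18 ]
top dark 189 230 [12 14 31] z0 [0.551 0.154] z.029 [0.546 0.147]
side white 305 94 [ 61  13 515] z0 [0.949 0.528] z.029 [0.913 0.454]
side white 189 165 [ 17   8 125] z0 [0.471 0.18 ] z.029 [0.465 0.128]
side dark 276 100 [ 26  23 144] z0 [0.832 0.508] z.029 [0.804 0.435]
side dark 294 114 [11 23 94] z0 [0.842 0.38 ] z.029 [0.813 0.315]
side dark 302 136 [  7  69 148] z0 [0.797 0.223] z.029 [0.77  0.168]
side dark 350 149 [  63   92 1491] z0 [0.881 0.103] z.029 [0.849 0.055]
side dark 278 147 [ 5 18 50] z0 [0.71  0.188] z.029 [0.689 0.135]
side dark 265 157 [ 17  12 130] z0 [0.66  0.148] z.029 [0.642 0.098]
side dark 226 160 [ 22  13 195] z0 [0.562 0.17 ] z.029 [0.55  0.118]
side dark 386 164 [ 5 21 36] z0 [0.925 0.002] z.029 [ 0.891 -0.04 ]
side dark 156 195 [ 13  22 131] z0 [0.377 0.074] z.029 [0.377 0.028]
side dark 326 210 [ 16  14 104] z0 [ 0.698 -0.114] z.029 [ 0.677 -0.148]
side dark 343 210 [10 11 41] z0 [ 0.729 -0.129] z.029 [ 0.706 -0.162]
side dark 280 210 [ 8  7 34] z0 [ 0.608 -0.079] z.029 [ 0.593 -0.115]
side dark 287 225 [ 28  16 286] z0 [ 0.602 -0.131] z.029 [ 0.588 -0.164]
side dark 387 231 [ 6 21 81] z0 [ 0.775 -0.219] z.029 [ 0.75  -0.247]
```

View pics/c1.png

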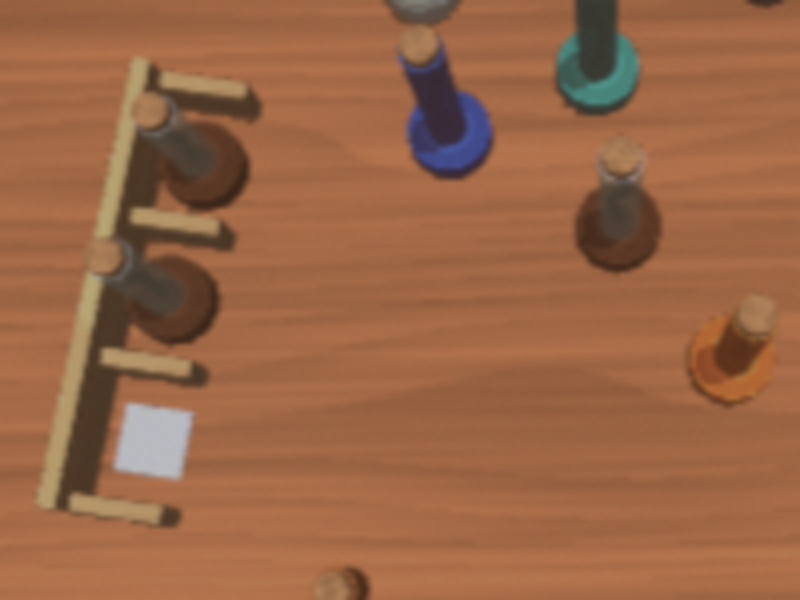

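View pics/c2.png

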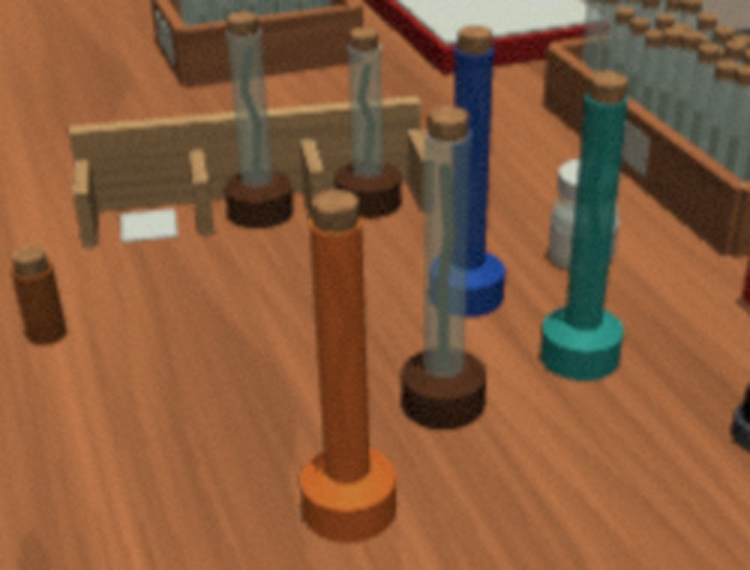

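The crops confirm it: clear glass on a dark foot, centred at top-view pixel (294.5,206.8). The board runs from (175,165) to (151,276) and the card is centred at (178,260).

Run:
```python
from h import *
f=lambda x,y,z:ray('top',140+x/4,150+y/4,z)[:2]
m=f(618,227,.026); print('mount',m.round(4), 'side px',ray('side',287,222,.018)[:2].round(4))
print('vial top',f(335,585,.067).round(3),'orange',f(731,362,.026).round(3),'blue',f(450,135,.026).round(3),'turq',f(598,72,.026).round(3))
b1,b2=f(150,65,.075),f(57,505,.075); d=(b1-b2)/np.linalg.norm(b1-b2); print('board inner',b1.round(4),b2.round(4),np.linalg.norm(b1-b2),d)
w1,w2=f(103,355,.05),f(192,368,.05);w3,w4=f(72,500,.05),f(163,515,.05)
print('walls',w1,w2,w3,w4)
im=cv2.imread('pics/t0.png'); mk=(im.min(2)>150).astype(np.uint8);mk[:240]=0;mk[280:]=0;mk[:,:160]=0;mk[:,200:]=0
c=max(cv2.findContours(mk,0,1)[0],key=cv2.contourArea);r=cv2.minAreaRect(c);P=[ray('top',*p,0)[:2] for p in cv2.boxPoints(r)]
card=ray('top',*r[0],0)[:2];print('card',card,np.diff(P,axis=0))
# neighbour feet
for x,y in((205,165),(175,299)):print('nb',f(x,y,.026))
```

```text
mount [ 0.6031 -0.1266] side px [ 0.597  -0.1422]
vial top [0.378 0.049] orange [ 0.513 -0.197] blue [ 0.668 -0.017] turq [ 0.709 -0.116]
board inner [0.7052 0.1702] [0.429  0.2165] 0.280047418551545 [ 0.98622208 -0.16542675]
walls [0.52294221 0.20022255] [0.51346827 0.14378382] [0.43303445 0.2156871 ] [0.42266672 0.15896003]
card [0.47361514 0.18119375] [[ 0.04297814 -0.00697989]
 [-0.00919625 -0.04179195]
 [-0.04282232  0.00731365]]
nb [0.65116183 0.14536244]
nb [0.56181476 0.16231493]
```

Candidates: dark foot with clear glass at (295,206) is the mount; blue (252,183), turquoise (289,167) and orange (323,239) are look-alikes. They stand so close together that the gripper body's width matters. I'll bring the gripper into view to see its true shape.

```bash
python3 -m pendant '[[-0.5,[-0.35,0.14,0],[0,0,0]],[-0.5,[-0.35,0.14,0],[0,0,0]],[-0.5,[-0.35,0.14,0],[0,0,0]],[-0.5,[-0.35,0.14,0],[0,0,0]],[-0.5,[-0.35,0.14,0],[0,0,0]],[-0.5,[-0.35,0.14,0],[0,0,0]],[-0.5,[-0.35,0.14,0],[0,0,0]],[-0.5,[-0.35,0.14,0],[0,0,0]],[-0.5,[-0.35,0.14,0],[0,0,0]],[-0.5,[-0.35,0.14,0],[0,0,0]]]'
python3 - <<'E'
from h import *
a=snap('top','t1.png');b=snap('side','s1.png')
cv2.imwrite('pics/m1.png',cv2.resize(np.hstack([a,b])[:,:,::-1],(800,300),interpolation=cv2.INTER_AREA))
E
```

```text
clock: 0.93
tool_pos: [0.4846, -0.4185, 0.2259]
orientation: [180.0, 0.0, -164.3]
force: [-0.0, -0.6, 0.3]
opening: 0.0267
gripper_force: 0.0
```

View pics/m1.png

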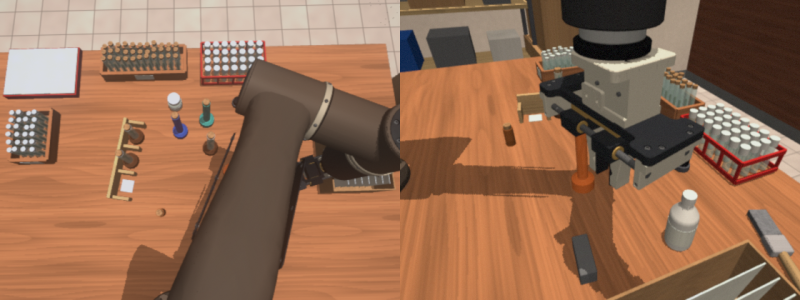

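The picture shows that only a thin black rail plate is 193 mm wide. Above it there is a narrower white body and then the round wrist. I'll check collisions and plan a push path between the look-alikes numerically.

```bash
cat > plan.py <<'E'
from h import *
import heapq
M0=np.array([.603,-.127]); BAY=np.array([.473,.180]); by=np.array([.17,.985]); bx=np.array([.985,-.17])
g=.032; zt=.012
posts=[((.513,-.197),'O'),((.668,-.017),'B'),((.709,-.116),'T'),((.651,.145),'n'),((.562,.162),'n')]
C=[]  # x,y,r,h
for p,n in posts: C+= [(*p,.028,.032),(*p,.013,.205)]
C+=[(.378,.049,.014,.067),(.735,.0,.026,.075)]
def box(x,y0,y1,z0,z1,s=.012):
    X,Y,Z=np.meshgrid(np.linspace(-x,x,max(2,int(2*x/s)+1)),np.linspace(y0,y1,max(2,int((y1-y0)/s)+1)),np.linspace(z0,z1,max(2,int((z1-z0)/s)+1)),indexing='ij')
    return np.c_[X.ravel(),Y.ravel(),Z.ravel()]
a=np.linspace(0,2*np.pi,16,endpoint=False)
P=np.vstack([box(.0095,g/2,g/2+.021,-.066,0),box(.0095,-g/2-.021,-g/2,-.066,0),box(.039,-.0965,.0965,-.101,-.066),box(.039,-.055,.055,-.19,-.101)]+[np.c_[.05*np.cos(a),.05*np.sin(a),0*a-z] for z in np.arange(.19,.3,.02)])
LEAD=lambda th:.0095*np.cos(th)+np.sqrt(.028**2-(g/2)**2)
def cloud(m,h,th):   # h heading left of +y
    f=np.array([-np.sin(h),np.cos(h)]); r=np.array([np.cos(h),np.sin(h)])
    t=m-f*LEAD(th); fw=P[:,0]*np.cos(th)+P[:,2]*np.sin(th); up=P[:,0]*np.sin(th)-P[:,2]*np.cos(th)
    return t+fw[:,None]*f+P[:,1:2]*r, zt+up
def free(m,h,th,mar=.003):
    Q,Z=cloud(m,h,th)
    if Z.min()<.002: return False
    for x,y,r,hh in C+[(*m,.013,.205)]:
        if (((Q[:,0]-x)**2+(Q[:,1]-y)**2<(r+mar)**2)&(Z<hh+mar)).any(): return False
    u=(Q-BAY)@bx; v=(Q-BAY)@by
    inw=(v>-.030-mar)&(v<.06)&(Z<.05+mar)&(u>-.05)&(u<.24)
    w=np.zeros(len(u),bool)
    for c in (-.046,.046,.138,.23): w|=abs(u-c)<.006+mar
    return not((inw&w).any() or ((v>.028-mar)&(Z<.075+mar)).any())
def mfree(m):
    for p,n in posts:
        if np.hypot(*(m-p))<.059: return False
    if np.hypot(m[0]-.378,m[1]-.049)<.048: return False
    u=(m-BAY)@bx;v=(m-BAY)@by
    return not(v>-.062 and abs(u)>.006)
E
cat > s.py <<'E'
from plan import *
from functools import lru_cache
S=.006; THS=np.radians([22,30,40,50,60]); HS=np.radians(np.arange(-80,121,10))
pos=lambda i,j:M0+S*np.array([i,j])
@lru_cache(None)
def F(i,j,k,t): return free(pos(i,j),HS[k],THS[t])
@lru_cache(None)
def G(i,j): return mfree(pos(i,j))
for t in range(5): print(np.degrees(THS[t]),[int(np.degrees(HS[k])) for k in range(len(HS)) if F(0,0,k,t)])
D=[(a,b) for a in range(-2,3) for b in range(-2,3) if np.gcd(a,b)==1]
q=[];best={};par={}
for k in range(len(HS)):
    for t in range(5):
        if F(0,0,k,t): heapq.heappush(q,(0,(0,0,k,t),None))
end=None
seen_pos=set()
while q:
    c,s,p=heapq.heappop(q)
    if s in best: continue
    best[s]=c;par[s]=p;i,j,k,t=s
    if np.hypot(*(pos(i,j)-(BAY-.03*by)))<.007 and abs(HS[k]+np.radians(10))<.2: end=s;break
    for a,b in D:
        ang=np.arctan2(-a,b)-HS[k]
        if abs((ang+np.pi)%(2*np.pi)-np.pi)<np.radians(36) and G(i+a,j+b) and F(i+a,j+b,k,t):
            heapq.heappush(q,(c+np.hypot(a,b),(i+a,j+b,k,t),s))
    for dk in(-1,1):
        if 0<=k+dk<len(HS) and F(i,j,k+dk,t): heapq.heappush(q,(c+1.5,(i,j,k+dk,t),s))
    if (i,j) not in seen_pos:
        seen_pos.add((i,j))
        for k2 in range(len(HS)):
            for t2 in range(5):
                if F(i,j,k2,t2): heapq.heappush(q,(c+25,(i,j,k2,t2),s))
print(len(best),end)
X=np.array([pos(s[0],s[1]) for s in best]);
if len(X):print('x',X[:,0].min(),X[:,0].max(),'y',X[:,1].min(),X[:,1].max())
path=[];s=end
while s: path.append(s);s=par[s]
for s in path[::-1]: print(pos(s[0],s[1]).round(3),round(np.degrees(HS[s[2]])),round(np.degrees(THS[s[3]])))
E
time timeout 550 python3 s.py
```

```text
22.0 []
29.999999999999996 []
40.0 []
50.0 [20]
59.99999999999999 [20, 29]
13 None
x 0.597 0.603 y -0.127 -0.10300000000000001
real	0m0.353s
user	0m0.868s
sys	0m0.054s
```

```bash
cat > s2.py <<'E'
import plan; from plan import *
from functools import lru_cache
base=P.copy(); nf=len(box(.0095,0,.021,-.066,0)); BODY=base[2*nf:]
def tool(g): return np.vstack([box(.0095,g/2,g/2+.021,-.066,0),box(.0095,-g/2-.021,-g/2,-.066,0),BODY])
# modes: name,g,fwd(th),y,push angle rel. to forward (left +), half range
MODES=[('cradle',.032,lambda t:.0095*np.cos(t)+.023,0,0,34),('cradle44',.044,lambda t:.0095*np.cos(t)+.0173,0,0,50)]
for s in(1,-1):   # y here: + = right
    MODES+=[('single',.088,lambda t:.0095*np.cos(t)+.028,.0545*s,0,12),
            ('inner',.086,lambda t:0.,-.015*s,90*s,14),('inner',.064,lambda t:0.,-.004*s,90*s,14),
            ('outer',.086,lambda t:0.,.092*s,-90*s,14),('outer',.0,lambda t:0.,.049*s,-90*s,14)]
TL=[tool(m[1]) for m in MODES]
S=.006; THS=np.radians([22,30,40,50,60]); HS=np.radians(np.arange(-180,180,10)); nH=len(HS)
pos=lambda i,j:M0+S*np.array([i,j])
def fr(m,h,th,k,mar):
    f=np.array([-np.sin(h),np.cos(h)]); r=np.array([np.cos(h),np.sin(h)]); Pt=TL[k]
    t=m-f*MODES[k][2](th)-r*MODES[k][3]; fw=Pt[:,0]*np.cos(th)+Pt[:,2]*np.sin(th); up=Pt[:,0]*np.sin(th)-Pt[:,2]*np.cos(th)
    Q=t+fw[:,None]*f+Pt[:,1:2]*r; Z=.003+.0095*np.sin(th)+up
    if Z.min()<.001: return False
    for x,y,rr,hh in C+[(*m,.013,.205)]:
        if (((Q[:,0]-x)**2+(Q[:,1]-y)**2<(rr+mar)**2)&(Z<hh+mar)).any(): return False
    u=(Q-BAY)@bx; v=(Q-BAY)@by
    inw=(v>-.030-mar)&(v<.06)&(Z<.05+mar)&(u>-.05)&(u<.24); w=np.zeros(len(u),bool)
    for c in(-.046,.046,.138,.23): w|=abs(u-c)<.006+mar
    return not((inw&w).any() or((v>.028-mar)&(Z<.075+mar)).any())
import sys; MAR=float(sys.argv[1])
@lru_cache(None)
def F(i,j,k,t,m): return fr(pos(i,j),HS[k],THS[t],m,MAR)
@lru_cache(None)
def G(i,j): return mfree(pos(i,j))
for m in range(len(MODES)):
    L=[(round(np.degrees(THS[t])),round(np.degrees(HS[k]))) for t in range(5) for k in range(nH) if F(0,0,k,t,m)]
    print(MODES[m][0],MODES[m][1],MODES[m][3],L[:30])
D=[(a,b) for a in range(-2,3) for b in range(-2,3) if np.gcd(a,b)==1]
q=[(0,(0,0,None),None)];best={};par={};end=None
while q and len(best)<150000:
    c,s,p=heapq.heappop(q,)
    if s in best: continue
    best[s]=c;par[s]=p;i,j,K=s
    if np.hypot(*(pos(i,j)-(BAY-.03*by)))<.008: end=s;break
    if K is None:
        for m in range(len(MODES)):
            for k in range(nH):
                for t in range(5):
                    if F(i,j,k,t,m): heapq.heappush(q,(c+25,(i,j,(k,t,m)),s))
        continue
    k,t,m=K
    heapq.heappush(q,(c+.5,(i,j,None),s)) if (i,j,None) not in best else 0
    for a,b in D:
        ang=np.arctan2(-a,b)-HS[k]-np.radians(MODES[m][4])
        if abs((ang+np.pi)%(2*np.pi)-np.pi)<np.radians(MODES[m][5]) and G(i+a,j+b) and F(i+a,j+b,k,t,m):
            heapq.heappush(q,(c+np.hypot(a,b),(i+a,j+b,K),s))
    if m<2:
      for dk in(-1,1):
        k2=(k+dk)%nH
        if F(i,j,k2,t,m): heapq.heappush(q,(c+1.5,(i,j,(k2,t,m)),s))
class N: pass
X=np.array([pos(s[0],s[1]) for s in best]);print(len(best),end,X.min(0),X.max(0))
path=[];s=end
while s: path.append(s);s=par[s]
for s in path[::-1]:
    K=s[2]; print(pos(s[0],s[1]).round(3),K and (MODES[K[2]][0],MODES[K[2]][1],MODES[K[2]][3],round(np.degrees(HS[K[0]])),round(np.degrees(THS[K[1]]))))
E
sed -i 's/heapq.heappush(q,(c+25,(i,j,(k,t,m)),s))/heapq.heappush(q,(c+25,(i,j,(k,t,m)),s))/; s/(i,j,None)/(i,j,())/g; s/(0,0,None)/(0,0,())/; s/if K is None/if not K/' s2.py
(time timeout 500 python3 s2.py .003) 2>&1
```

```text
cradle 0.032 0 [(22, -140), (30, -140), (30, -130), (40, -140), (40, -130), (50, -140), (50, -130), (50, 20), (60, -140), (60, -130), (60, -120), (60, 20), (60, 30)]
cradle44 0.044 0 [(30, -140), (40, -140), (40, -130), (50, -140), (50, -130), (50, 20), (60, -140), (60, -130), (60, -120), (60, 20), (60, 30)]
single 0.088 0.0545 [(22, -110), (22, -100), (22, -90), (22, 40), (22, 50), (22, 60), (30, -110), (30, -100), (30, -90), (30, 40), (30, 50), (30, 60), (40, -110), (40, -100), (40, -90), (40, 40), (40, 50), (50, -110), (50, -100), (50, 40), (50, 50), (60, -110), (60, -100), (60, 40), (60, 50)]
inner 0.086 -0.015 [(50, -140), (60, -140)]
inner 0.064 -0.004 [(50, -140), (60, -140), (60, -130)]
outer 0.086 0.092 [(50, -100), (50, -90), (50, -80), (50, -70), (50, 60), (50, 70), (60, -100), (60, -90), (60, -80), (60, 60), (60, 70)]
outer 0.0 0.049 [(50, -120), (50, -110), (50, -100), (50, 40), (60, -130), (60, -120), (60, -110), (60, -100), (60, 30), (60, 40)]
single 0.088 -0.0545 [(22, -180), (22, -170), (22, -160), (22, -150), (22, -20), (22, -10), (22, 0), (30, -180), (30, -170), (30, -160), (30, -150), (30, -20), (30, -10), (30, 0), (40, -170), (40, -160), (40, -150), (40, -10), (40, 0), (50, -170), (50, -160), (50, -150), (50, -10), (50, 0), (60, -170), (60, -160), (60, -150), (60, -10), (60, 0)]
inner 0.086 0.015 [(50, -120), (60, -130), (60, -120)]
inner 0.064 0.004 [(50, -140), (50, -130), (60, -130)]
outer 0.086 -0.092 [(50, -180), (50, -170), (50, -160), (50, -30), (50, -20), (50, -10), (50, 160), (50, 170), (60, -180), (60, -170), (60, -160), (60, -30), (60, -20), (60, -10)]
outer 0.0 -0.049 [(50, -170), (50, -160), (50, -150), (50, -140), (50, 0), (50, 10), (50, 160), (60, -170), (60, -160), (60, -150), (60, -140), (60, 0), (60, 10)]
150000 None [ 0.465 -0.349] [ 0.867 -0.025]

real	5m41.250s
user	5m39.704s
sys	0m1.074s
```

```bash
sed -e 's/np.radians(\[22,30,40,50,60\])/np.radians([25,35,55])/; s/np.arange(-180,180,10)/np.arange(-60,101,10)/; s/range(5)/range(len(THS))/g; s/(k+dk)%nH/min(max(k+dk,0),nH-1)/' -e "s/^    MODES+=\[/    MODES+=[('single',.05,lambda t:.0095*np.cos(t)+.028,.0355*s,0,12),/" -e '/^for m in range(len(MODES)):/,/^    print/d' s2.py > s3.py
python3 - <<'E'
t=open('s3.py').read()
t=t.replace("c,s,p=heapq.heappop(q,)","_,c,s,p=heapq.heappop(q)").replace("q=[(0,(0,0,()),None)]","q=[(0,0,(0,0,()),None)]\nGOAL=BAY-.03*by\ndef push(c,s,p):\n    if s not in best: heapq.heappush(q,(c+1.0*np.hypot(*(pos(s[0],s[1])-GOAL))/S,c,s,p))\n")
import re
t=re.sub(r"heapq\.heappush\(q,\((c\+[^,]*(?:\(a,b\))?),(\(i.*),s\)\)",r"push(\1,\2,s)",t)
t=t.replace("return not(v>-.062","return not(v>-.062")
t=t.replace("lambda t:0.,.0","lambda t:0.,.0").replace("def G(i,j): return","def G(i,j): return pos(i,j)[1]>-.2 and ")
open('s3.py','w').write(t)
E
grep -n push s3.py; (time timeout 560 python3 s3.py .003) 2>&1
```

```text
5:# modes: name,g,fwd(th),y,push angle rel. to forward (left +), half range
33:def push(c,s,p):
34:    if s not in best: heapq.heappush(q,(c+1.0*np.hypot(*(pos(s[0],s[1])-GOAL))/S,c,s,p))
45:                    if F(i,j,k,t,m): push(c+25,(i,j,(k,t,m)),s)
48:    push(c+.5,(i,j,()),s) if (i,j,()) not in best else 0
52:            push(c+np.hypot(a,b),(i+a,j+b,K),s)
56:        if F(i,j,k2,t,m): push(c+1.5,(i,j,(k2,t,m)),s)
  File "s3.py", line 35
    ;best={};par={};end=None
    ^
SyntaxError: invalid syntax

real	0m0.032s
user	0m0.027s
sys	0m0.003s
```

```bash
sed -i '35s/^;//' s3.py; (time timeout 570 python3 s3.py .003) 2>&1
```

```text
48288 (-23, 45, (8, 2, 0)) [ 0.357 -0.169] [0.663 0.143]
[ 0.603 -0.127] ()
[ 0.603 -0.127] ('outer', 0.0, -0.049, 10, 55)
[ 0.597 -0.127] ('outer', 0.0, -0.049, 10, 55)
[ 0.591 -0.127] ('outer', 0.0, -0.049, 10, 55)
[ 0.585 -0.127] ('outer', 0.0, -0.049, 10, 55)
[ 0.585 -0.127] ()
[ 0.585 -0.127] ('outer', 0.086, 0.092, 80, 55)
[ 0.585 -0.121] ('outer', 0.086, 0.092, 80, 55)
[ 0.585 -0.115] ('outer', 0.086, 0.092, 80, 55)
[ 0.585 -0.109] ('outer', 0.086, 0.092, 80, 55)
[ 0.585 -0.103] ('outer', 0.086, 0.092, 80, 55)
[ 0.585 -0.097] ('outer', 0.086, 0.092, 80, 55)
[ 0.585 -0.091] ('outer', 0.086, 0.092, 80, 55)
[ 0.585 -0.085] ('outer', 0.086, 0.092, 80, 55)
[ 0.585 -0.079] ('outer', 0.086, 0.092, 80, 55)
[ 0.585 -0.073] ('outer', 0.086, 0.092, 80, 55)
[ 0.585 -0.073] ()
[ 0.585 -0.073] ('cradle44', 0.044, 0, 0, 25)
[ 0.585 -0.067] ('cradle44', 0.044, 0, 0, 25)
[ 0.585 -0.061] ('cradle44', 0.044, 0, 0, 25)
[ 0.585 -0.055] ('cradle44', 0.044, 0, 0, 25)
[ 0.579 -0.043] ('cradle44', 0.044, 0, 0, 25)
[ 0.573 -0.037] ('cradle44', 0.044, 0, 0, 25)
[ 0.567 -0.031] ('cradle44', 0.044, 0, 0, 
[... 290 characters left out ...]
] ('cradle44', 0.044, 0, 0, 25)
[0.519 0.017] ('cradle44', 0.044, 0, 0, 25)
[0.513 0.029] ('cradle44', 0.044, 0, 0, 25)
[0.507 0.041] ('cradle44', 0.044, 0, 0, 25)
[0.501 0.053] ('cradle44', 0.044, 0, 0, 25)
[0.495 0.065] ('cradle44', 0.044, 0, 0, 25)
[0.489 0.077] ('cradle44', 0.044, 0, 0, 25)
[0.489 0.077] ()
[0.489 0.077] ('cradle', 0.032, 0, 20, 55)
[0.483 0.089] ('cradle', 0.032, 0, 20, 55)
[0.477 0.101] ('cradle', 0.032, 0, 20, 55)
[0.471 0.113] ('cradle', 0.032, 0, 20, 55)
[0.465 0.125] ('cradle', 0.032, 0, 20, 55)
[0.465 0.131] ('cradle', 0.032, 0, 20, 55)
[0.465 0.137] ('cradle', 0.032, 0, 20, 55)
[0.465 0.143] ('cradle', 0.032, 0, 20, 55)

real	1m49.080s
user	1m48.717s
sys	0m0.270s
```

```bash
python3 - <<'E'
from h import *
for n,u,v,z in(('flask',416,181,.13),('flaskb',405,195,.0),('slides',401,263,.03),('loupe',332,142,.036),('jar',243,137,.075)): print(n,ray('top',u,v,z)[:2].round(3))
t=open('s3.py').read()
t=t.replace("base=P.copy()","C+=[(.645,-.40,.027,.13),(.455,-.385,.043,.032),(.76,-.215,.02,.036)]\nbase=P.copy()")
t=t.replace("np.radians([25,35,55])","np.radians([25,35,45,52])").replace("np.arange(-60,101,10)","np.arange(-50,71,5)").replace("dk in(-1,1)","dk in(-1,1,-2,2)")
t=t.replace("0,12)","0,16)").replace("push(c+25","push(c+15")
import re
t=re.sub(r",\s*\n\s*\('inner'.*\n\s*\('outer'.*\]","]",t)
open('s4.py','w').write(t)
E
sed -n 1,14p s4.py; (time timeout 540 python3 s4.py .003) 2>&1
```

```text
flask [ 0.637 -0.416]
flaskb [ 0.634 -0.425]
slides [ 0.451 -0.392]
loupe [ 0.776 -0.231]
jar [0.78  0.003]
import plan; from plan import *
from functools import lru_cache
C+=[(.645,-.40,.027,.13),(.455,-.385,.043,.032),(.76,-.215,.02,.036)]
base=P.copy(); nf=len(box(.0095,0,.021,-.066,0)); BODY=base[2*nf:]
def tool(g): return np.vstack([box(.0095,g/2,g/2+.021,-.066,0),box(.0095,-g/2-.021,-g/2,-.066,0),BODY])
# modes: name,g,fwd(th),y,push angle rel. to forward (left +), half range
MODES=[('cradle',.032,lambda t:.0095*np.cos(t)+.023,0,0,34),('cradle44',.044,lambda t:.0095*np.cos(t)+.0173,0,0,50)]
for s in(1,-1):   # y here: + = right
    MODES+=[('single',.05,lambda t:.0095*np.cos(t)+.028,.0355*s,0,16),('single',.088,lambda t:.0095*np.cos(t)+.028,.0545*s,0,16)]
TL=[tool(m[1]) for m in MODES]
S=.006; THS=np.radians([25,35,45,52]); HS=np.radians(np.arange(-50,71,5)); nH=len(HS)
pos=lambda i,j:M0+S*np.array([i,j])
def fr(m,h,th,k,mar):
    f=np.array([-np.sin(h),np.cos(h)]); r=np.array([np.cos(h),np.sin(h)]); Pt=TL[k]
65822 (-23, 45, (14, 2, 0)) [ 0.387 -0.127] [0.663 0.143]
[ 0.603 -0.
[... 1154 characters left out ...]
 0, 20, 45)
[0.513 0.011] ('cradle', 0.032, 0, 20, 45)
[0.507 0.023] ('cradle', 0.032, 0, 20, 45)
[0.501 0.035] ('cradle', 0.032, 0, 20, 45)
[0.495 0.047] ('cradle', 0.032, 0, 20, 45)
[0.489 0.059] ('cradle', 0.032, 0, 20, 45)
[0.483 0.071] ('cradle', 0.032, 0, 20, 45)
[0.477 0.083] ('cradle', 0.032, 0, 20, 45)
[0.471 0.095] ('cradle', 0.032, 0, 20, 45)
[0.465 0.107] ('cradle', 0.032, 0, 20, 45)
[0.465 0.113] ('cradle', 0.032, 0, 20, 45)
[0.465 0.119] ('cradle', 0.032, 0, 20, 45)
[0.465 0.125] ('cradle', 0.032, 0, 20, 45)
[0.465 0.131] ('cradle', 0.032, 0, 20, 45)
[0.465 0.137] ('cradle', 0.032, 0, 20, 45)
[0.465 0.143] ('cradle', 0.032, 0, 20, 45)

real	1m21.471s
user	1m21.674s
sys	0m0.173s
```

```bash
sed -e 's/push(c+15/push(c+80/; s/np.arange(-50,71,5)/np.arange(-20,61,5)/; s/\[25,35,45,52\]/[25,33,42,50]/' s4.py > s5.py; (timeout 240 python3 s5.py .003 | awk '{k=$0; sub(/^\[[^]]*\]/,"",k); if(k!=p){print prev; print $0}; p=k; prev=$0} END{print prev}') 2>&1
```

```text
743 None [ 0.567 -0.127] [ 0.645 -0.061]
743 None [ 0.567 -0.127] [ 0.645 -0.061]
```

```bash
python3 - <<'E'
t=open('s5.py').read(); t=t[:t.index("D=[(a,b)")]
t=t.replace("int(","int(").replace("S=.006","S=.004")
t+='''
print("single-left/right reach: rows y, cols x; char=any free heading for cradle m0/m1 ; s=single8 reachable")
from collections import deque
def reach(ms,lim):
    seen={};dq=deque()
    for m in ms:
        for t in range(4):
            for k in range(nH):
                if F(0,0,k,t,m): dq.append((0,0,k,t,m)); seen[(0,0,k,t,m)]=1
    while dq:
        i,j,k,t,m=dq.popleft()
        for a,b in [(a,b) for a in(-3,-2,-1,0,1,2,3) for b in(-3,-2,-1,0,1,2,3) if np.gcd(a,b)==1]:
            s=(i+a,j+b,k,t,m); ang=np.arctan2(-a,b)-HS[k]
            if abs(ang)<np.radians(lim) and s not in seen and G(i+a,j+b) and F(*s): seen[s]=1;dq.append(s)
    return seen
R=reach([m for m in range(2,len(MODES))],21)
RP={}
for s in R: RP.setdefault(s[:2],[]).append(s[2:])
for j in range(24,-1,-1):
    row=''
    for i in range(-14,8):
        A=any(F(i,j,k,t,m) for m in(0,1) for t in(0,1) for k in range(nH)); 
        row+=('X' if A and (i,j) in RP else 'c' if A else 's' if (i,j) in RP else '.')
    print(round(M0[1]+S*j,3),row)
for (i,j),v in sorted(RP.items(),key=lambda q:q[0][1]):
    A=[(round(np.degrees(HS[k])),round(np.degrees(THS[t])),m) for m in(0,1) for t in(0,1) for k in range(nH) if F(i,j,k,t,m)]
    if A: print(pos(i,j),A[:6],[(round(np.degrees(HS[k])),round(np.degrees(THS[t])),MODES[m][1],MODES[m][3]) for k,t,m in v][:5])
'''
open('s6.py','w').write(t)
E
timeout 200 python3 s6.py .002 | cut -c1-400 | head -60
```

```text
single-left/right reach: rows y, cols x; char=any free heading for cradle m0/m1 ; s=single8 reachable
-0.031 ccccccccccccccccccc...
-0.035 ccccccccccccccccccc...
-0.039 cccccccccccccccccc....
-0.043 cccccccccccccccccc....
-0.047 cccccccccccccccccc....
-0.051 ccccccccccccccccc.....
-0.055 cccccccccccccccc......
-0.059 cccccccccccccccc......
-0.063 cccccccccccccc........
-0.067 cccccc.ccccccc........
-0.071 cccccc.ccccccc........
-0.075 ccccccc..ccccc.c..ccc.
-0.079 ccccccc....ccc....cccc
-0.083 ccccccc.....cc.Xs.cccc
-0.087 ..cccc.........XsXXXXc
-0.091 ....cc......s.XssXXXXc
-0.095 ..c..cc..ss.s.sssXXXcc
-0.099 ........sssssssssXXccc
-0.103 ..c...ssssssssssssXccc
-0.107 cc.c.ssssssssssssscccc
-0.111 cccc.ssssssssssss.cccc
-0.115 cccccXsssssssssssccccc
-0.119 cccccc..ssssssss.ccccc
-0.123 cccccc.....ssss.cccccc
-0.127 ccccccc.......s.cccccc
[ 0.567 -0.115] [(60, 25, 1)] [(60, 25, 0.088, 0.0545), (60, 33, 0.088, 0.0545)]
[ 0.619 -0.103] [(-15, 25, 1)] [(-20, 25, 0.088, -0.0545), (-15, 25, 0.088, -0.0545), (-20, 33, 0.088, -0.0545), (-15, 33, 0.088, -0.0545), (-15, 42, 0.088, -0.0545)]

[... 1332 characters left out ...]
88, -0.0545), (-20, 33, 0.088, -0.0545)]
[ 0.603 -0.091] [(-10, 25, 1)] [(-15, 25, 0.088, -0.0545), (-15, 33, 0.088, -0.0545)]
[ 0.615 -0.087] [(-15, 25, 0), (-15, 33, 1)] [(-20, 25, 0.088, -0.0545), (-20, 33, 0.088, -0.0545)]
[ 0.619 -0.087] [(-15, 25, 0), (-15, 33, 0), (-15, 33, 1)] [(-20, 25, 0.088, -0.0545), (-20, 33, 0.088, -0.0545)]
[ 0.623 -0.087] [(-15, 25, 0), (-15, 33, 0), (-15, 33, 1), (-10, 33, 1)] [(-20, 25, 0.088, -0.0545), (-20, 33, 0.088, -0.0545)]
[ 0.627 -0.087] [(-15, 25, 0), (-15, 33, 0), (-15, 33, 1)] [(-20, 25, 0.088, -0.0545), (-20, 33, 0.088, -0.0545)]
[ 0.607 -0.087] [(-10, 25, 0)] [(-20, 25, 0.088, -0.0545)]
[ 0.607 -0.083] [(-10, 33, 1)] [(-20, 25, 0.088, -0.0545)]
```

```bash
python3 - <<'E'
t=open('s6.py').read(); t=t[:t.index("import sys; MAR")]
t+='''
C=[c for c in C if c[1]<0.02]
def mg(m,h,th,k):
    f=np.array([-np.sin(h),np.cos(h)]); r=np.array([np.cos(h),np.sin(h)]); Pt=TL[k]
    o=m-f*MODES[k][2](th)-r*MODES[k][3]; fw=Pt[:,0]*np.cos(th)+Pt[:,2]*np.sin(th); up=Pt[:,0]*np.sin(th)-Pt[:,2]*np.cos(th)
    Q=o+fw[:,None]*f+Pt[:,1:2]*r; Z=.003+.0095*np.sin(th)+up; b=1.
    for x,y,rr,hh in C+[(*m,.013,.205)]:
        w=Z<hh+.004
        if w.any(): b=min(b,np.sqrt(((Q[w]-(x,y))**2).sum(1)).min()-rr)
    return b
from functools import lru_cache
R=np.radians; d=lambda h:np.array([-np.sin(h),np.cos(h)])
SR=[i for i in range(len(MODES)) if MODES[i][3]>.05][0]; SL=[i for i in range(len(MODES)) if MODES[i][3]<-.05][0]
foot=lambda m:min(np.hypot(*(m-p))-.056 for p,_ in posts)
@lru_cache(None)
def c3(x,y):
    best=(-1,)
    m=np.array([x,y])
    for h in range(-15,31,5):
      for th in(25,33):
        b=mg(m,R(h),R(th),0)
        if b<best[0] or b<.002: continue
        for mo in range(h-25,h+31,5):
            bb=min(b,*[min(mg(m+s*d(R(mo)),R(h),R(th),0),foot(m+s*d(R(mo)))) for s in(.02,.04,.06,.08)])
            if bb>best[0]: best=(bb,h,th,mo)
    return best
res=[]
for h1 in range(35,71,5):
  for t1 in(25,33):
    m1=mg(M0,R(h1),R(t1),SR)
    if m1<.002: continue
    for d1 in np.arange(.006,.06,.006):
      P1=M0+d1*d(R(h1)); m1=min(m1,mg(P1,R(h1),R(t1),SR),foot(P1))
      if m1<.002: break
      for h2 in range(-20,16,5):
        for t2 in(25,33,40,47):
          m2=mg(P1,R(h2),R(t2),SL)
          for d2 in np.arange(.006,.07,.006):
            P2=P1+d2*d(R(h2)); m2=min(m2,mg(P2,R(h2),R(t2),SL),foot(P2))
            if m2<.002: break
            c=c3(*(np.round(P2/.003)*.003))
            res.append((min(m1,m2,c[0]),h1,t1,d1,h2,t2,d2,P2.round(3),c,m1,m2))
res.sort(key=lambda r:-r[0])
for r in res[:6]: print(r)
'''
open('s7.py','w').write(t)
E
time timeout 300 python3 s7.py
```

```text
(-1, 45, 25, np.float64(0.006), -15, 25, np.float64(0.006), array([ 0.6  , -0.117]), (-1,), np.float64(0.008697965268807163), np.float64(0.008619921458167144))
(-1, 45, 25, np.float64(0.006), -15, 25, np.float64(0.012), array([ 0.602, -0.111]), (-1,), np.float64(0.008697965268807163), np.float64(0.008619921458167144))
(-1, 45, 25, np.float64(0.006), -15, 25, np.float64(0.018000000000000002), array([ 0.603, -0.105]), (-1,), np.float64(0.008697965268807163), np.float64(0.008619921458167144))
(-1, 45, 25, np.float64(0.006), -15, 25, np.float64(0.024), array([ 0.605, -0.1  ]), (-1,), np.float64(0.008697965268807163), np.float64(0.008619921458167144))
(-1, 45, 25, np.float64(0.006), -15, 25, np.float64(0.03), array([ 0.607, -0.094]), (-1,), np.float64(0.008697965268807163), np.float64(0.00564323792336446))
(-1, 45, 25, np.float64(0.006), -15, 33, np.float64(0.006), array([ 0.6  , -0.117]), (-1,), np.float64(0.008697965268807163), np.float64(0.00862066961755874))
real	0m1.169s
user	0m1.755s
sys	0m0.016s
```

```bash
python3 - <<'E'
t=open('s7.py').read(); i=t.index("res=[]")
t=t[:i]+'''
MODES=MODES[:2]
for s in(1,-1):
    for g in(.03,.06,.088): MODES.append(('single',g,lambda t:.0095*np.cos(t)+.028,(g/2+.0105)*s,0,12))
    for g in(0,.044,.088): MODES.append(('outer',g,lambda t:0.,(g/2+.049)*s,-90*s,12))
    for g in(.064,.088): MODES.append(('inner',g,lambda t:0.,-(g/2-.028)*s,90*s,12))
TL=[tool(m[1]) for m in MODES]
def ok(m,h,th,k):
    f=d(h); r=np.array([np.cos(h),np.sin(h)]); o=m-f*MODES[k][2](th)-r*MODES[k][3]-.25*np.sin(th)*f
    return .3<np.hypot(*o)<.78
def stage(P,allm,mmin):
    out=[]
    for k in allm:
      for h in range(-180,180,10):
        for th in(25,33,42,50,57):
          if not ok(P,R(h),R(th),k): continue
          b=mg(P,R(h),R(th),k)
          if b<mmin: continue
          offs=(-30,-15,0,15,30) if k<2 else (-10,0,10)
          for do in offs:
            mo=h+MODES[k][4]+do; bb=b
            for s in np.arange(.008,.09,.008):
              Q=P+s*d(R(mo)); bb=min(bb,mg(Q,R(h),R(th),k),foot(Q))
              if bb<mmin: break
              out.append((Q,bb,(MODES[k][0],MODES[k][1],round(MODES[k][3],4),h,th,mo,round(s,3))))
    return out
allm=range(len(MODES)); MM=.004
def red(out):
    b={}
    for Q,m,i in out:
        key=tuple(np.round(Q/.006).astype(int))
        if key not in b or m>b[key][1]: b[key]=(Q,m,i)
    return list(b.values())
A=red(stage(M0,allm,MM)); print(len(A))
res=[]
for Q,m,i in A:
    c=c3(*(np.round(Q/.003)*.003)); res.append((min(m,c[0]),i,None,Q.round(3),c,m))
res.sort(key=lambda r:-r[0]); print(res[:2])
import time; t0=time.time()
for Q,m,i in sorted(A,key=lambda a:-a[0][1]+.3*a[0][0]):
    if time.time()-t0>330: break
    if Q[1]<-.13: continue
    for Q2,m2,i2 in red(stage(Q,allm,MM)):
        if Q2[1]<-.1 or Q2[0]>.64: continue
        c=c3(*(np.round(Q2/.003)*.003)); res.append((min(m,m2,c[0]),i,i2,Q2.round(3),c,m,m2))
res.sort(key=lambda r:-r[0])
for r in res[:8]: print(r)
'''
open('s8.py','w').write(t)
E
time timeout 450 python3 s8.py
```

```text
134
[(np.float64(0.006644795289895972), ('single', 0.088, -0.0545, -180, 25, -170, np.float64(0.064)), None, array([ 0.614, -0.19 ]), (np.float64(0.006644795289895972), 5, 33, -15), np.float64(0.007069820771045319)), (np.float64(0.006144460189418518), ('single', 0.03, -0.0255, -150, 57, -150, np.float64(0.064)), None, array([ 0.635, -0.182]), (np.float64(0.008214603067254305), 0, 33, 0), np.float64(0.006144460189418518))]
(np.float64(0.006644795289895972), ('single', 0.088, -0.0545, -180, 25, -170, np.float64(0.064)), None, array([ 0.614, -0.19 ]), (np.float64(0.006644795289895972), 5, 33, -15), np.float64(0.007069820771045319))
(np.float64(0.006144460189418518), ('single', 0.03, -0.0255, -150, 57, -150, np.float64(0.064)), None, array([ 0.635, -0.182]), (np.float64(0.008214603067254305), 0, 33, 0), np.float64(0.006144460189418518))
(np.float64(0.006037864673599836), ('single', 0.03, -0.0255, -150, 57, -160, np.float64(0.064)), None, array([ 0.625, -0.187]), (np.float64(0.006037864673599836), 5, 33, -10), np.float64(0.007268857935383009))
(np.float64(0.005050889628769548), ('single',
[... 423 characters left out ...]
0, -140, 33, -140, np.float64(0.072)), None, array([ 0.649, -0.182]), (np.float64(0.009561597373490103), 0, 33, 10), np.float64(0.0044404820544986425))
(np.float64(0.0038097282680863032), ('single', 0.03, -0.0255, -150, 57, -160, np.float64(0.056)), None, array([ 0.622, -0.18 ]), (np.float64(0.0038097282680863032), 0, 33, -15), np.float64(0.013720491469306813))
(np.float64(0.0034416148281079615), ('single', 0.088, 0.0545, 60, 33, 70, np.float64(0.032)), ('inner', 0.064, -0.004, -120, 57, -20, np.float64(0.056)), array([ 0.592, -0.063]), (np.float64(0.0034416148281079615), 5, 25, 35), np.float64(0.00781959311431721), np.float64(0.009687066884041933))
real	1m48.598s
user	1m48.863s
sys	0m0.036s
```

Run:
```python
from h import *
im=cv2.imread('pics/s1.png'); a=np.radians(-164.3); t=np.array([.4846,-.4185,.2259])
x=np.array([np.cos(a),np.sin(a),0]); y=np.array([np.sin(a),-np.cos(a),0]); z=np.array([0,0,-1.])
pr=lambda p:tuple(int(round(4*q)) for q in proj('side',t+x*p[0]+y*p[1]+z*p[2]))
big=cv2.resize(im,None,fx=4,fy=4,interpolation=cv2.INTER_CUBIC)
for X,Y,Z,c in((.039,.0965,-.066,(0,0,255)),(.039,.0965,-.101,(0,255,255)),(.039,.055,-.19,(0,255,0)),(.0095,.0345,0,(255,0,255))):
    q=[pr((sx*X,sy*Y,Z)) for sx,sy in((1,1),(1,-1),(-1,-1),(-1,1))]
    cv2.polylines(big,[np.array(q)],True,c,2)
b=big[0:1120,680:1800]; cv2.imwrite('pics/ov.png',cv2.resize(b,(600,600),interpolation=cv2.INTER_AREA))
```

```text
(no output)
```

View pics/ov.png

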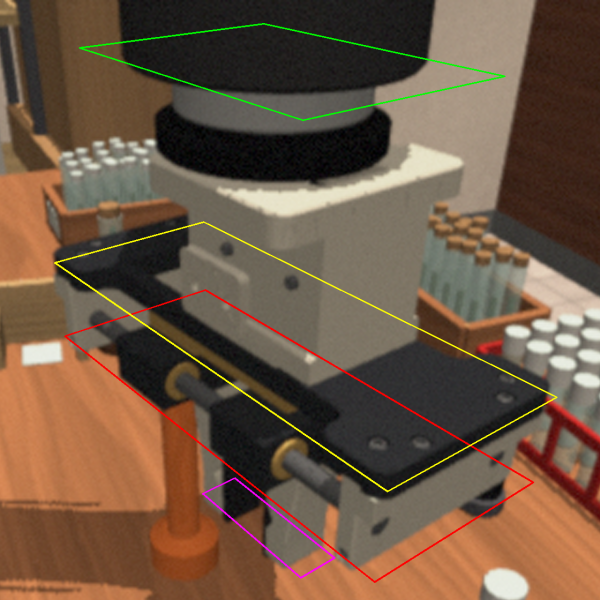

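The overlay matches: the wide part spans 66–101 mm behind the TCP and the rest is narrow. Now I'll refine the three-stage plan: single-finger nudge, pad push, then cradle push.

```bash
python3 - <<'E'
t=open('s8.py').read(); i=t.index("allm=range")
t=t.replace("box(.039,-.055,.055,-.19,-.101)","box(.039,-.055,.055,-.19,-.101)")
t=t[:i]+'''
SR=[k for k,m in enumerate(MODES) if m[0]=='single' and m[3]>.05]; IN=[k for k,m in enumerate(MODES) if m[0]=='inner' and m[3]<0]
def run(P,k,h,th,mo,s,n=5):
    b=1
    for q in np.linspace(0,s,n):
        Q=P+q*d(R(mo)); b=min(b,mg(Q,R(h),R(th),k)); 
        if q>0: b=min(b,foot(Q))
        if b<.004: return b
    return b
import time; t0=time.time(); res=[]
S1=[]
for h in range(40,75,5):
  for th in(25,33):
    for mo in(h-10,h,h+10):
      for s in(.012,.02,.028,.036):
        b=run(M0,SR[0],h,th,mo,s)
        if b>=.004: S1.append((M0+s*d(R(mo)),b,(h,th,mo,s)))
S1.append((M0,1,None)); print(len(S1))
for P1,b1,i1 in S1:
  for k in IN:
    for h in range(-150,-80,5):
      for th in(50,57):
        if mg(P1,R(h),R(th),k)<.004: continue
        for mo in(h+80,h+90,h+100):
          for s in(.03,.04,.05,.06,.07):
            b2=run(P1,k,h,th,mo,s)
            if b2<.004: break
            Q=P1+s*d(R(mo)); c=c3(*(np.round(Q/.003)*.003)); res.append((min(b1,b2,c[0]),i1,P1.round(3),(MODES[k][1],h,th,mo,s),Q.round(3),c,b1,b2))
  if time.time()-t0>200: break
res.sort(key=lambda r:-r[0])
for r in res[:8]: print(*[x if not isinstance(x,float) else round(float(x),4) for x in r])
'''
open('s9.py','w').write(t)
E
time timeout 300 python3 s9.py | sed 's/np.float64//g'
```

```text
51
0.0055 (60, 25, 60, 0.036) [ 0.572 -0.109] (0.064, -115, 57, -15, 0.05) [ 0.585 -0.061] ((0.005668315892792401), 5, 25, 35) 0.0075 0.0055
0.0055 (60, 33, 60, 0.036) [ 0.572 -0.109] (0.064, -115, 57, -15, 0.05) [ 0.585 -0.061] ((0.005668315892792401), 5, 25, 35) 0.0075 0.0055
0.0051 (60, 25, 70, 0.036) [ 0.569 -0.115] (0.064, -115, 57, -15, 0.06) [ 0.585 -0.057] ((0.006206367326325917), 5, 25, 35) 0.0075 0.0051
0.0051 (60, 33, 70, 0.036) [ 0.569 -0.115] (0.064, -115, 57, -15, 0.06) [ 0.585 -0.057] ((0.006206367326325917), 5, 25, 35) 0.0075 0.0051
0.0044 (60, 25, 60, 0.036) [ 0.572 -0.109] (0.064, -120, 50, -20, 0.05) [ 0.589 -0.062] ((0.004423176141814063), 5, 25, 35) 0.0075 0.0062
0.0044 (60, 25, 60, 0.036) [ 0.572 -0.109] (0.064, -120, 57, -20, 0.05) [ 0.589 -0.062] ((0.004423176141814063), 5, 25, 35) 0.0075 0.0146
0.0044 (60, 33, 60, 0.036) [ 0.572 -0.109] (0.064, -120, 50, -20, 0.05) [ 0.589 -0.062] ((0.004423176141814063), 5, 25, 35) 0.0075 0.0062
0.0044 (60, 33, 60, 0.036) [ 0.572 -0.109] (0.064, -120, 57, -20, 0.05) [ 0.589 -0.062] ((0.004423176141814063), 5, 25, 35) 0.0075 0.0146
real	0m9.666s
user	0m10.208s
sys	0m0.049s
```

```bash
cat > mv.py <<'E'
from h import *
from scipy.spatial.transform import Rotation as Ro
def goto(tcp,h,th,sg=1):
    h,th=np.radians(h),np.radians(th); f=np.array([-np.sin(h),np.cos(h),0]); u=np.array([0,0,1.])
    z=np.sin(th)*f-np.cos(th)*u; x=sg*(np.cos(th)*f+np.sin(th)*u); T=np.c_[x,np.cross(z,x),z]
    o=sensors.get_obs(); R0=Ro.from_euler('xyz',o['orientation'],degrees=True)
    s=R0.inv().apply(np.array(tcp)-o['tool_pos']); w=(R0.inv()*Ro.from_matrix(T)).as_rotvec(degrees=True)
    print('tcp',np.round(tcp,4),'shift',s.round(4).tolist(),'turn',w.round(1).tolist(),'rows',max(np.linalg.norm(s)/.0417,np.linalg.norm(w)/7.16).round(1))
def fr(h): h=np.radians(h); return np.array([-np.sin(h),np.cos(h)]),np.array([np.cos(h),np.sin(h)])
E
python3 - <<'E'
from mv import *
print('foot top in side:',proj('side',(.603,-.127,.032)),'seen 288,214;', ray('side',288,214,.03))
print('card/side',proj('side',(.4736,.1812,0)))
M=np.array([.603,-.127]); f,r=fr(60); t=M-f*(.0095*np.cos(np.radians(30))+.028+.014)-r*.0545
goto((*t,.24),60,30)
E
```

```text
foot top in side: (np.float64(286.84858154224605), np.float64(211.03012459268717)) seen 288,214; [ 0.602399   -0.13413553  0.03      ]
card/side (np.float64(189.9547419921011), np.float64(164.24201049632518))
tcp [ 0.6192 -0.1993  0.24  ] shift [-0.1927, 0.1761, -0.0141] turn [-11.9, 28.3, 44.6] rows 7.6
```

```bash
python3 -m pendant '[[1,[0,0,-0.03],[0,0,0]],[1,[-0.193,0.176,-0.014],[-11.9,28.3,44.6]],[1,[-0.193,0.176,-0.014],[-11.9,28.3,44.6]],[1,[-0.193,0.176,-0.014],[-11.9,28.3,44.6]],[1,[-0.193,0.176,-0.014],[-11.9,28.3,44.6]],[1,[-0.193,0.176,-0.014],[-11.9,28.3,44.6]],[1,[-0.193,0.176,-0.014],[-11.9,28.3,44.6]],[1,[-0.193,0.176,-0.014],[-11.9,28.3,44.6]],[1,[-0.193,0.176,-0.014],[-11.9,28.3,44.6]],[1,[-0.193,0.176,-0.014],[-11.9,28.3,44.6]]]'
python3 - <<'E'
from mv import *
M=np.array([.603,-.129]); f,r=fr(60); t=M-f*(.0095*np.cos(np.radians(30))+.028+.014)-r*.0545
goto((*t,.011),60,30); goto((*(t+f*.05),.011),60,30)
a=snap('top','t2.png');b=snap('side','s2.png'); cv2.imwrite('pics/m2.png',cv2.resize(np.hstack([a,b])[:,:,::-1],(800,300),interpolation=cv2.INTER_AREA))
E
```

```text
clock: 1.87
tool_pos: [0.6189, -0.2022, 0.2372]
orientation: [-179.8, -30.3, 149.5]
force: [-0.2, -0.4, -1.4]
opening: 0.0836
gripper_force: 0.0
tcp [ 0.6192 -0.2013  0.011 ] shift [-0.114, 0.0015, 0.1953] turn [0.1, -0.3, -0.4] rows 5.4
tcp [ 0.5759 -0.1763  0.011 ] shift [-0.0709, 0.0011, 0.2206] turn [0.1, -0.3, -0.4] rows 5.6
```

View pics/m2.png

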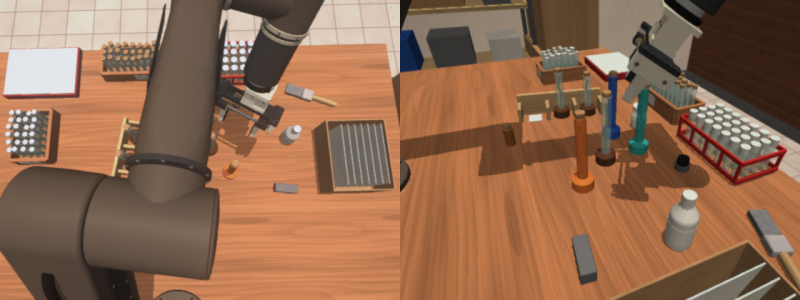

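The side view shows the gripper tilted between the orange tube and the turquoise one, behind the mount, with everything clear. Descending now.

```bash
python3 -m pendant '[[1,[-0.02,0,0.034],[0,0,-0.4]],[1,[-0.04,0,0.068],[0,0,-0.4]],[1,[-0.06,0,0.103],[0,0,-0.4]],[1,[-0.08,0.001,0.137],[0,0,-0.4]],[1,[-0.1,0.001,0.172],[0,0,-0.4]],[1,[-0.11,0.001,0.189],[0,0,-0.4]],[1,[-0.114,0.001,0.195],[0,0,-0.4]],[1,[-0.114,0.001,0.195],[0,0,-0.4]]]'
python3 - <<'E'
from mv import *
snap('side','s3.png');
M=np.array([.603,-.129]); f,r=fr(60); t=M-f*(.0095*np.cos(np.radians(30))+.028+.014)-r*.0545
goto((*(t+f*.012),.011),60,30);goto((*(t+f*.051),.011),60,30)
E
```

```text
clock: 2.63
tool_pos: [0.6196, -0.2019, 0.014]
orientation: [179.8, -30.0, 150.3]
force: [-0.4, -0.1, 0.7]
opening: 0.0877
gripper_force: 0.0
tcp [ 0.6089 -0.1953  0.011 ] shift [0.0096, -0.0, 0.0111] turn [0.1, 0.2, 0.3] rows 0.4
tcp [ 0.5751 -0.1758  0.011 ] shift [0.0434, 0.0001, 0.0305] turn [0.1, 0.2, 0.3] rows 1.3
```

```bash
python3 -m pendant '[[1,[0.006,0,0.006],[0,0,0]],[1,[0.011,0,0.009],[0,0,0]],[1,[0.015,0,0.012],[0,0,0]],[1,[0.019,0,0.0145],[0,0,0]],[1,[0.023,0,0.017],[0,0,0]],[1,[0.028,0,0.02],[0,0,0]],[1,[0.033,0,0.023],[0,0,0]],[1,[0.038,0,0.026],[0,0,0]],[1,[0.043,0,0.029],[0,0,0]],[1,[0.043,0,0.029],[0,0,0]]]'
python3 - <<'E'
from mv import *
b=snap('side','s4.png')
cv2.imwrite('pics/c4.png',cv2.resize(b[120:300,190:430][:,:,::-1],None,fx=3,fy=3,interpolation=cv2.INTER_CUBIC))
E
```

```text
clock: 3.52
tool_pos: [0.5747, -0.1746, 0.011]
orientation: [179.8, -30.0, 150.3]
force: [0.2, 0.7, -0.5]
opening: 0.0878
gripper_force: 0.0
```

View pics/c4.png

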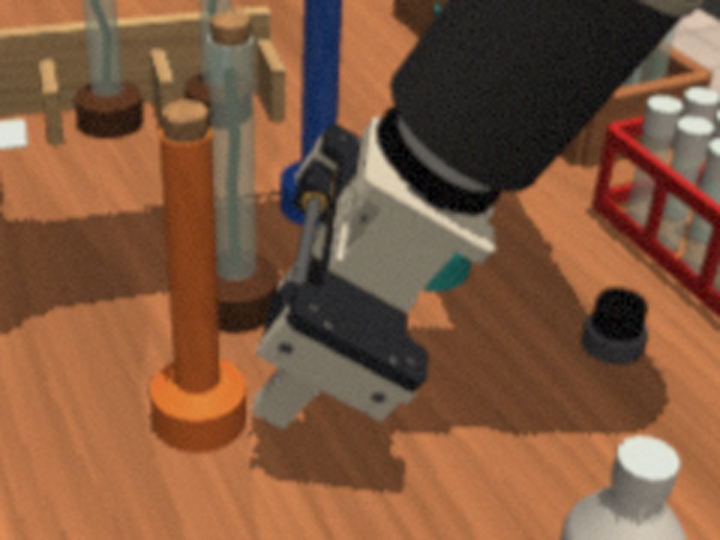

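The mount is upright and was moved cleanly; its foot is now at about (270,215) in the side view. Backing off and rising.

```bash
python3 -m pendant '[[1,[-0.006,0,-0.004],[0,0,0]],[1,[-0.012,0,-0.007],[0,0,0]],[1,[0.006,0,-0.038],[0,0,0]],[1,[0.026,0,-0.072],[0,0,0]],[1,[0.046,0,-0.107],[0,0,0]],[1,[0.066,0,-0.142],[0,0,0]],[1,[0.086,0,-0.176],[0,0,0]],[1,[0.106,0,-0.211],[0,0,0]],[1,[0.108,0,-0.215],[0,0,0]],[1,[0.108,0,-0.215],[0,0,0]]]'
python3 - <<'E'
from mv import *
b=snap('side','s5.png');a=snap('top','t5.png')
c=b[180:260,240:310][:,:,::-1]; d=(c.max(2)<85).astype(np.uint8)
n,l,st,ce=cv2.connectedComponentsWithStats(d)
for i in range(1,n):
    if st[i][4]>60: print(st[i],ce[i]+[240,180], ray('side',*(ce[i]+[240,180]),.018)[:2])
c0=cv2.imread('pics/s0.png')[180:260,240:330]; d=(c0.max(2)<85).astype(np.uint8)
n,l,st,ce=cv2.connectedComponentsWithStats(d)
for i in range(1,n):
    if st[i][4]>60: print('old',st[i],ce[i]+[240,180], ray('side',*(ce[i]+[240,180]),.018)[:2])
cv2.imwrite('pics/c5.png',np.hstack([cv2.resize(b[130:250,200:330][:,:,::-1],None,fx=3,fy=3,interpolation=cv2.INTER_CUBIC),cv2.resize(a[140:260,220:350][:,:,::-1],None,fx=3,fy=3,interpolation=cv2.INTER_CUBIC)]))
E
```

```text
clock: 4.4
tool_pos: [0.5892, -0.1839, 0.2548]
orientation: [179.7, -29.5, 150.3]
force: [-0.0, 0.2, -0.1]
opening: 0.0879
gripper_force: 0.0
[ 43   0  26  16 214] [295.50934579 189.23831776] [ 0.65844598 -0.04421166]
[ 22  27  20  24 226] [272.34070796 222.5       ] [ 0.57051793 -0.1331117 ]
old [43  0  7 16 65] [286.38461538 186.93846154] [ 0.64374897 -0.02847232]
old [ 54   3  14  13 101] [300.99009901 189.85148515] [ 0.66839815 -0.05081896]
old [ 34  21  28  32 542] [287.02214022 219.98339483] [ 0.59953202 -0.13645804]
old [80 22 10 14 91] [324.64835165 209.10989011] [ 0.68315297 -0.13219937]
```

View pics/c5.png

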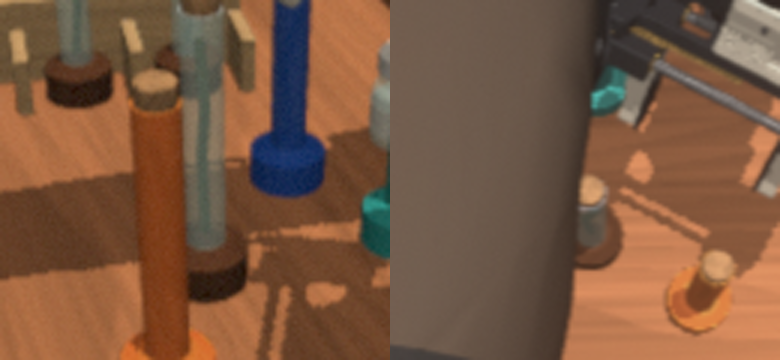

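Run:
```python
from mv import *
print('cork new',ray('top',287.3,203.3,.203)[:2],'old',ray('top',295.5,189.2,.203)[:2])
print('foot new',ray('top',286.5,218.5,.026)[:2]); print('side',ray('side',268.3,212,.032)[:2], 'edge proj', proj('side',(.571,-.111,.032)))
for M in ((.572,-.112),):
    M=np.array(M); h=-117; f,r=fr(h)
    # inner: foot at y=-.004 (left of centre by 4mm when touching); centred start
    t=M.copy(); goto((*t,.25),h,57,-1)
```

```text
cork new [ 0.5737933  -0.10909205] old [ 0.60503781 -0.12771573]
foot new [ 0.57230829 -0.10502425]
side [ 0.56880962 -0.11650891] edge proj (np.float64(268.3540962963877), np.float64(210.16211110449285))
tcp [ 0.572 -0.112  0.25 ] shift [0.042, 0.0538, 0.0253] turn [-0.5, -86.9, -3.1] rows 12.1
```

```bash
python3 - <<'E'
t=open('s9.py').read(); i=t.index("import time; t0=time.time(); res=[]")
t=t[:i].replace("for g in(.064,.088)","for g in(.064,.072,.080,.088)")+'''
P1=np.array([.572,-.110]); res=[]
for k in IN:
    for h in range(-145,-80,5):
      for th in(45,50,54,58):
        for mo in(h+75,h+80,h+85,h+90,h+95,h+100):
          for s in(.03,.036,.042,.048,.054,.06,.066,.072):
            b2=run(P1,k,h,th,mo,s)
            if b2<.004: break
            Q=P1+s*d(R(mo)); c=c3(*(np.round(Q/.003)*.003))
            # clearance of tool centred on foot (descent)
            r=np.array([np.cos(R(h)),np.sin(R(h))]); b0=mg(P1-0*r,R(h),R(th),k)
            res.append((min(b2,c[0]),(MODES[k][1],h,th,mo,s),Q.round(3),c,b2))
res.sort(key=lambda r:-r[0])
seen={}
for r in res:
    g=r[1][0]
    if seen.setdefault(g,0)<3: seen[g]+=1; print(r)
'''
open('s10.py','w').write(t)
E
timeout 200 python3 s10.py | sed 's/np.float64//g'
```

```text
((0.0058875088691362956), (0.064, -115, 58, -15, 0.054), array([ 0.586, -0.058]), ((0.006206367326325917), 5, 25, 35), (0.0058875088691362956))
((0.00561375706198467), (0.072, -115, 58, -15, 0.054), array([ 0.586, -0.058]), ((0.006206367326325917), 5, 25, 35), (0.00561375706198467))
((0.004604814040275249), (0.064, -115, 58, -15, 0.048), array([ 0.584, -0.064]), ((0.004604814040275249), 5, 25, 30), (0.0058875088691362956))
((0.004604814040275249), (0.072, -115, 58, -15, 0.048), array([ 0.584, -0.064]), ((0.004604814040275249), 5, 25, 30), (0.00561375706198467))
((0.0039453280719639), (0.064, -125, 45, -25, 0.054), array([ 0.595, -0.061]), ((0.0039453280719639), 0, 25, 30), (0.006506409203131188))
((0.0039453280719639), (0.072, -125, 45, -25, 0.054), array([ 0.595, -0.061]), ((0.0039453280719639), 0, 25, 30), (0.0065193213573115655))
((0.0039453280719639), (0.08, -125, 45, -25, 0.054), array([ 0.595, -0.061]), ((0.0039453280719639), 0, 25, 30), (0.004379154534201537))
((0.0039453280719639), (0.08, -125, 50, -25, 0.054), array([ 0.595, -0.061]), ((0.0039453280719639), 0, 25, 30), (0.00442597228990339))
((0.0039453280719639), (0.08, -125, 54, -25, 0.054), array([ 0.595, -0.061]), ((0.0039453280719639), 0, 25, 30), (0.004357025726814585))
((-0.000306683496480031), (0.088, -145, 58, -50, 0.048), array([ 0.609, -0.079]), ((-0.000306683496480031), -10, 33, 0), (0.005731808114305721))
((-0.0010680380943656007), (0.088, -145, 54, -45, 0.048), array([ 0.606, -0.076]), ((-0.0010680380943656007), -10, 33, 0), (0.005183004141815313))
((-0.0010680380943656007), (0.088, -145, 58, -45, 0.048), array([ 0.606, -0.076]), ((-0.0010680380943656007), -10, 33, 0), (0.007876292868750957))
```

```bash
sed -i "s/lambda t:0.,-(g\/2-.028)\*s,90\*s/lambda t:0.,(g\/2-.028)*s,90*s/; s/m\[0\]=='inner' and m\[3\]<0/m[0]=='inner' and m[4]>0/" s10.py; timeout 200 python3 s10.py | sed 's/np.float64//g'
```

```text
((0.006206367326325917), (0.064, -115, 58, -15, 0.054), array([ 0.586, -0.058]), ((0.006206367326325917), 5, 25, 35), (0.008754771198979256))
((0.006206367326325917), (0.072, -115, 54, -15, 0.054), array([ 0.586, -0.058]), ((0.006206367326325917), 5, 25, 35), (0.007569677745462926))
((0.006206367326325917), (0.072, -115, 58, -15, 0.054), array([ 0.586, -0.058]), ((0.006206367326325917), 5, 25, 35), (0.011073556223355456))
((0.006206367326325917), (0.08, -115, 50, -15, 0.054), array([ 0.586, -0.058]), ((0.006206367326325917), 5, 25, 35), (0.008190446116364351))
((0.006206367326325917), (0.08, -115, 54, -15, 0.054), array([ 0.586, -0.058]), ((0.006206367326325917), 5, 25, 35), (0.010693410093764713))
((0.006206367326325917), (0.08, -115, 58, -15, 0.054), array([ 0.586, -0.058]), ((0.006206367326325917), 5, 25, 35), (0.01379182988446616))
((0.006206367326325917), (0.088, -115, 45, -15, 0.054), array([ 0.586, -0.058]), ((0.006206367326325917), 5, 25, 35), (0.006493688882558852))
((0.006206367326325917), (0.088, -115, 50, -15, 0.054), array([ 0.586, -0.058]), ((0.006206367326325917), 5, 25, 35), (0.0118857599025961))
((0.006206367326325917), (0.088, -115, 54, -15, 0.054), array([ 0.586, -0.058]), ((0.006206367326325917), 5, 25, 35), (0.014048913493714137))
((0.004800157393491636), (0.064, -115, 54, -15, 0.054), array([ 0.586, -0.058]), ((0.006206367326325917), 5, 25, 35), (0.004800157393491636))
((0.004628640540082019), (0.072, -115, 50, -15, 0.054), array([ 0.586, -0.058]), ((0.006206367326325917), 5, 25, 35), (0.004628640540082019))
((0.004604814040275249), (0.064, -115, 54, -15, 0.048), array([ 0.584, -0.064]), ((0.004604814040275249), 5, 25, 30), (0.004800157393491636))
```

```bash
python3 - <<'E'
t=open('s10.py').read(); i=t.index("P1=np.array")
t=t[:i]+'''
P1=np.array([.572,-.110]); k=IN[-1]; print(MODES[k][1])
for h in(-115,-111,-107,-103,-99):
    for th in(50,54):
        r=np.array([np.cos(R(h)),np.sin(R(h))])
        print(h,th,'descent',round(mg(P1-.010*r,R(h),R(th),k),4),[round(mg(P1+s*d(R(-16)),R(h),R(th),k),4) for s in(0,.02,.04,.056)])
'''
open('s11.py','w').write(t)
E
python3 s11.py
python3 - <<'E'
from mv import *
M=np.array([.572,-.110]); h=-111; f,r=fr(h); t=M+r*(-.016+.010)   # tool centre; foot 10 mm off the pushing pad
print(t)
for z in(.25,): goto((*t,z),h,52,-1)
E
```

```text
0.088
-115 50 descent 0.0128 [np.float64(0.0119), np.float64(0.0128), np.float64(0.0128), np.float64(0.0128)]
-115 54 descent 0.0155 [np.float64(0.014), np.float64(0.0155), np.float64(0.0155), np.float64(0.0155)]
-111 50 descent 0.0128 [np.float64(0.0089), np.float64(0.0128), np.float64(0.0128), np.float64(0.0128)]
-111 54 descent 0.0155 [np.float64(0.0098), np.float64(0.0155), np.float64(0.0155), np.float64(0.0155)]
-107 50 descent 0.0128 [np.float64(0.0072), np.float64(0.0128), np.float64(0.0128), np.float64(0.0128)]
-107 54 descent 0.0155 [np.float64(0.007), np.float64(0.0155), np.float64(0.0155), np.float64(0.0155)]
-103 50 descent 0.0123 [np.float64(0.0046), np.float64(0.0128), np.float64(0.0128), np.float64(0.0128)]
-103 54 descent 0.0133 [np.float64(0.0045), np.float64(0.0155), np.float64(0.0155), np.float64(0.0155)]
-99 50 descent 0.0055 [np.float64(-0.0011), np.float64(0.012), np.float64(0.0128), np.float64(0.0128)]
-99 54 descent 0.0064 [np.float64(0.0001), np.float64(0.0127), np.float64(0.0155), np.float64(0.0155)]
[ 0.57415021 -0.10439852]
tcp [ 0.5742 -0.1044  0.25  ] shift [0.0436, 0.0615, 0.0262] turn [-1.6, -81.7, -9.5] rows 11.5
```

```bash
python3 -m pendant '[[1,[0.02,0,-0.03],[0,0,0]],[1,[0.054,0.062,0.009],[-1.6,-81.7,-9.5]],[1,[0.054,0.062,0.009],[-1.6,-81.7,-9.5]],[1,[0.054,0.062,0.009],[-1.6,-81.7,-9.5]],[1,[0.054,0.062,0.009],[-1.6,-81.7,-9.5]],[1,[0.054,0.062,0.009],[-1.6,-81.7,-9.5]],[1,[0.054,0.062,0.009],[-1.6,-81.7,-9.5]],[1,[0.054,0.062,0.009],[-1.6,-81.7,-9.5]],[1,[0.054,0.062,0.009],[-1.6,-81.7,-9.5]],[1,[0.054,0.062,0.009],[-1.6,-81.7,-9.5]]]'
python3 - <<'E'
from mv import *
M=np.array([.572,-.110]); h=-109; f,r=fr(h); t=M-r*.006
goto((*t,.27),h,52,-1)
print(sensors.get_obs()['joint_pos'])
E
```

```text
clock: 5.33
tool_pos: [0.5741, -0.1094, 0.2715]
orientation: [179.0, 30.8, 155.9]
force: [0.7, -3.5, 1.9]
opening: 0.0874
gripper_force: 0.0
tcp [ 0.574  -0.1043  0.27  ] shift [0.0026, 0.0046, 0.0003] turn [-2.5, -21.2, -4.1] rows 3.0
[  17.23396981   -6.46296652  -45.44199652   37.79419242  -32.06869097
 -160.23572519]
```

```bash
python3 -m pendant '[[1,[0.003,0.005,0],[-2.5,-21.2,-4.1]],[1,[0.003,0.005,0],[-2.5,-21.2,-4.1]],[1,[0.003,0.005,0],[-2.5,-21.2,-4.1]],[1,[0.003,0.005,0],[-2.5,-21.2,-4.1]],[1,[0.003,0.005,0],[-2.5,-21.2,-4.1]]]'
python3 - <<'E'
from mv import *
M=np.array([.572,-.110]); h=-109; f,r=fr(h); t=M-r*.006
goto((*t,.27),h,52,-1);goto((*t,.015),h,52,-1)
print(sensors.get_obs()['joint_pos'])
E
```

```text
clock: 5.75
tool_pos: [0.5545, -0.1322, 0.3374]
orientation: [179.6, 45.4, 162.9]
force: [-0.5, -1.6, -0.8]
opening: 0.088
gripper_force: 0.0
tcp [ 0.574  -0.1043  0.27  ] shift [0.0407, 0.0319, 0.055] turn [1.9, -6.6, 1.3] rows 1.8
tcp [ 0.574  -0.1043  0.015 ] shift [0.2222, 0.0306, 0.2341] turn [1.9, -6.6, 1.3] rows 7.8
[   1.25155598  -16.60425178  -58.22979694   71.00898765  -13.23405976
 -173.59088292]
```

```bash
python3 - <<'E'
t=open('s10.py').read(); i=t.index("P1=np.array")
t=t[:i]+'''
def ok(m,h,th,k):
    f=d(h); r=np.array([np.cos(h),np.sin(h)]); o=m-f*MODES[k][2](th)-r*MODES[k][3]; w=o-.28*np.sin(th)*f
    return np.tan(th)*(f@w)/np.hypot(*w)<np.tan(R(32)) and .33<np.hypot(*w)<.80
for g in(.02,.045): 
    for s in(1,-1): MODES.append(('single',g,lambda t:.0095*np.cos(t)+.028,(g/2+.0105)*s,0,12))
for s in(1,-1):
    for g in(0,.02,.044,.066,.088):
        for fw in(-.006,.006): MODES.append(('outer%g'%fw,g,lambda t,fw=fw:fw,(g/2+.049)*s,-90*s,12))
TL=[tool(m[1]) for m in MODES]
P1=np.array([.572,-.110]); res=[]
def red(out):
    b={}
    for Q,m,i in out:
        key=(tuple(np.round(Q/.006).astype(int)),i[0])
        if key not in b or m>b[key][1]: b[key]=(Q,m,i)
    return list(b.values())
for Q,m,i in red(stage(P1,range(len(MODES)),.003)):
    c=c3(*(np.round(Q/.003)*.003)); res.append((min(m,c[0]),i,Q.round(3),c,m))
res.sort(key=lambda r:-r[0])
for r in res[:6]: print(r)
A=red(stage(P1,range(len(MODES)),.003)); print(len(A))
import time;t0=time.time(); res=[]
for Q,m,i in sorted(A,key=lambda a:-a[0][1]):
    if time.time()-t0>150: break
    for Q2,m2,i2 in red(stage(Q,range(len(MODES)),.003)):
        if Q2[1]>-.1: c=c3(*(np.round(Q2/.003)*.003)); res.append((min(m,m2,c[0]),i,Q.round(3),i2,Q2.round(3),c))
res.sort(key=lambda r:-r[0])
for r in res[:6]: print(r)
'''
open('s12.py','w').write(t)
E
time timeout 330 python3 s12.py | sed 's/np.float64//g'
```

```text
((0.005567082940188468), ('single', 0.02, -0.0205, -150, 57, -150, (0.088)), array([ 0.616, -0.186]), ((0.005567082940188468), 5, 33, -15), (0.012188444187053919))
((0.00533724476084496), ('single', 0.03, -0.0255, -150, 57, -140, (0.088)), array([ 0.629, -0.177]), ((0.00533724476084496), -5, 33, -5), (0.013466604023246146))
((0.0051389097744849906), ('cradle', 0.032, 0, -150, 57, -150, (0.088)), array([ 0.616, -0.186]), ((0.005567082940188468), 5, 33, -15), (0.0051389097744849906))
((0.002614679671866127), ('single', 0.03, 0.0255, -120, 33, -130, (0.088)), array([ 0.639, -0.167]), ((0.002614679671866127), -10, 33, -5), (0.005571011457505446))
((0.0013452981359510178), ('cradle', 0.032, 0, -150, 57, -150, (0.08)), array([ 0.612, -0.179]), ((0.0013452981359510178), 5, 33, -20), (0.0051389097744849906))
((0.0013452981359510178), ('cradle44', 0.044, 0, -150, 57, -150, (0.08)), array([ 0.612, -0.179]), ((0.0013452981359510178), 5, 33, -20), (0.005160289989132417))
656
((0.005762297567034643), ('outer0.006', 0.088, 0.093, 80, 42, 0, (0.032)), array([ 0.572, -0.078]), ('inner', 0.064, 0.004
[... 440 characters left out ...]
([ 0.586, -0.052]), ((0.005562759569653535), 5, 25, 35))
((0.0044001832827748315), ('outer0.006', 0, 0.049, 60, 42, -30, (0.04)), array([ 0.592, -0.075]), ('cradle44', 0.044, 0, 0, 25, 15, (0.04)), array([ 0.582, -0.037]), ((0.0045711941607133166), -5, 25, 25))
((0.0043060032073666005), ('outer', 0, 0.049, 60, 50, -30, (0.04)), array([ 0.592, -0.075]), ('cradle44', 0.044, 0, 0, 25, 15, (0.016)), array([ 0.588, -0.06 ]), ((0.005762297567034643), 5, 25, 35))
((0.0043060032073666005), ('outer', 0, 0.049, 60, 50, -30, (0.04)), array([ 0.592, -0.075]), ('cradle44', 0.044, 0, 0, 25, 15, (0.024)), array([ 0.586, -0.052]), ((0.005562759569653535), 5, 25, 35))
real	3m7.346s
user	3m7.704s
sys	0m0.082s
```

```bash
python3 - <<'E'
t=open('s12.py').read(); i=t.index("P1=np.array")
t=t[:i]+'''
P1=np.array([.572,-.110]); res=[]
for fw in(-.01,-.004,.002,.008):
  for h in range(45,81,5):
    for th in(38,42,46,50):
      MODES=[('o',0,lambda t,fw=fw:fw,.049,-90,0)]; TL=[tool(0)]
      f=d(R(h)); r=np.array([np.cos(R(h)),np.sin(R(h))])
      b0=mg(P1+.004*r,R(h),R(th),0)
      for do in(-10,0,10):
        b=b0
        for s in(0,.012,.024,.036,.044): b=min(b,mg(P1+s*d(R(h-90+do)),R(h),R(th),0))
        P2=P1+.042*d(R(h-90+do))
        res.append((b,fw,h,th,h-90+do,b0,P2.round(3)))
MODES=[('cradle',.032,lambda t:.0095*np.cos(t)+.023,0,0,34)];TL=[tool(.032)]
res=[(min(r[0],c3(*(np.round(r[-1]/.003)*.003))[0]),)+r+(c3(*(np.round(r[-1]/.003)*.003)),) for r in res if r[0]>.002]
res.sort(key=lambda r:-r[1]); print(*res[:4],sep='\\n'); res.sort(key=lambda r:-r[0]); print(*res[:4],sep='\\n')
'''
open('s13.py','w').write(t)
E
timeout 100 python3 s13.py | sed 's/np.float64//g'
python3 -m pendant '[[-1,[-0.02,0,-0.03],[0,30,0]],[-1,[-0.02,0,-0.03],[0,30,0]],[-1,[-0.02,0,-0.03],[0,30,0]],[-1,[-0.02,0,-0.03],[0,30,0]],[-1,[-0.02,0,-0.03],[0,30,0]],[-1,[-0.02,0,-0.03],[0,30,0]]]'
```

```text
((-0.0017860090041194807), (0.002708278775542569), -0.004, 55, 50, -35, (0.006920094688163058), array([ 0.596, -0.076]), ((-0.0017860090041194807), -5, 25, 15))
((-0.0017860090041194807), (0.00261014206311214), 0.002, 55, 42, -35, (0.00261014206311214), array([ 0.596, -0.076]), ((-0.0017860090041194807), -5, 25, 15))
((-0.0017860090041194807), (0.002708278775542569), -0.004, 55, 50, -35, (0.006920094688163058), array([ 0.596, -0.076]), ((-0.0017860090041194807), -5, 25, 15))
((-0.0017860090041194807), (0.00261014206311214), 0.002, 55, 42, -35, (0.00261014206311214), array([ 0.596, -0.076]), ((-0.0017860090041194807), -5, 25, 15))
clock: 6.25
tool_pos: [0.546, -0.1243, 0.3709]
orientation: [179.6, 18.5, 163.3]
force: [-0.3, -1.5, 1.5]
opening: 0.0532
gripper_force: 0.0
```

```bash
python3 - <<'E'
t=open('s13.py').read(); i=t.index("P1=np.array")
t=t[:i]+'''
P1=np.array([.572,-.110]); TL=[tool(0)]; MODES=[('o',0,lambda t:0.,0,0,0)]
def mt(o,h,th,M):  # margin of tool at TCP o with mount M (foot+glass)
    f=d(R(h)); r=np.array([np.cos(R(h)),np.sin(R(h))]); Pt=TL[0]; th=R(th)
    fw=Pt[:,0]*np.cos(th)+Pt[:,2]*np.sin(th); up=Pt[:,0]*np.sin(th)-Pt[:,2]*np.cos(th)
    Q=o+fw[:,None]*f+Pt[:,1:2]*r; Z=.003+.0095*np.sin(th)+up; out={}
    for n,(x,y,rr,hh) in zip(['Of','Og','Bf','Bg','Tf','Tg'],C[:6]):
        w=Z<hh+.004
        if w.any(): out[n]=round(1000*(np.sqrt(((Q[w]-(x,y))**2).sum(1)).min()-rr),1)
    for n,rr,hh in(('Mf',.028,.03),('Mg',.013,.205)):
        w=Z<hh; out[n]=round(1000*(np.sqrt(((Q[w]-M)**2).sum(1)).min()-rr),1)
    return out
for h,th in((60,42),(60,46),(56,46),(64,46)):
    f=d(R(h)); r=np.array([np.cos(R(h)),np.sin(R(h))])
    print(h,th)
    for a in(-.03,-.015,-.006): print('  pre',a,mt(P1+a*f-.053*r,h,th,P1))
    for s in(0,.02,.04): print('  push',s,mt(P1+s*r-.006*f-.049*r,h,th,P1+s*r))
'''
open('s14.py','w').write(t)
E
timeout 100 python3 s14.py; date
```

```text
60 42
  pre -0.03 {'Of': np.float64(15.4), 'Og': np.float64(30.4), 'Bf': np.float64(80.0), 'Bg': np.float64(72.5), 'Tf': np.float64(-0.9), 'Tg': np.float64(7.4), 'Mf': np.float64(11.4), 'Mg': np.float64(26.4)}
  pre -0.015 {'Of': np.float64(6.5), 'Og': np.float64(21.5), 'Bf': np.float64(71.4), 'Bg': np.float64(72.1), 'Tf': np.float64(10.9), 'Tg': np.float64(9.2), 'Mf': np.float64(5.0), 'Mg': np.float64(17.6)}
  pre -0.006 {'Of': np.float64(3.5), 'Og': np.float64(16.0), 'Bf': np.float64(67.1), 'Bg': np.float64(72.1), 'Tf': np.float64(18.9), 'Tg': np.float64(14.5), 'Mf': np.float64(4.0), 'Mg': np.float64(8.7)}
  push 0 {'Of': np.float64(7.5), 'Og': np.float64(16.1), 'Bf': np.float64(63.5), 'Bg': np.float64(68.1), 'Tf': np.float64(17.3), 'Tg': np.float64(11.8), 'Mf': np.float64(0.0), 'Mg': np.float64(8.2)}
  push 0.02 {'Of': np.float64(27.2), 'Og': np.float64(16.0), 'Bf': np.float64(46.4), 'Bg': np.float64(48.2), 'Tf': np.float64(14.7), 'Tg': np.float64(6.5), 'Mf': np.float64(0.0), 'Mg': np.float64(8.2)}
  push 0.04 {'Of': np.float64(47.1), 'Og': np.float64(15.8), 'Bf': np.float64(31.1)
[... 3115 characters left out ...]
: np.float64(9.9), 'Mf': np.float64(4.0), 'Mg': np.float64(13.8)}
  push 0 {'Of': np.float64(8.9), 'Og': np.float64(23.9), 'Bf': np.float64(57.7), 'Bg': np.float64(65.2), 'Tf': np.float64(17.8), 'Tg': np.float64(8.3), 'Mf': np.float64(0.0), 'Mg': np.float64(13.4)}
  push 0.02 {'Of': np.float64(27.9), 'Og': np.float64(28.4), 'Bf': np.float64(39.9), 'Bg': np.float64(45.2), 'Tf': np.float64(17.2), 'Tg': np.float64(7.0), 'Mf': np.float64(0.0), 'Mg': np.float64(13.4)}
  push 0.04 {'Of': np.float64(47.4), 'Og': np.float64(28.3), 'Bf': np.float64(23.8), 'Bg': np.float64(25.2), 'Tf': np.float64(17.3), 'Tg': np.float64(-4.3), 'Mf': np.float64(0.0), 'Mg': np.float64(13.4)}
Tue Dec  1 15:13:12 UTC 2026
```

```bash
stat -c %y h.py; date
python3 - <<'E'
from mv import *
M=np.array([.572,-.110]); f,r=fr(60); t=M-.012*f-.0535*r
goto((*t,.26),60,42)
E
```

```text
2026-12-01 14:42:00.251660298 +0000
Tue Dec  1 15:13:21 UTC 2026
tcp [ 0.5556 -0.1623  0.26  ] shift [0.016, -0.0343, 0.1113] turn [-2.5, 60.1, 13.8] rows 8.6
```

```bash
python3 -m pendant '[[-1,[0.016,-0.034,0.111],[-2.5,60.1,13.8]],[-1,[0.016,-0.034,0.111],[-2.5,60.1,13.8]],[-1,[0.016,-0.034,0.111],[-2.5,60.1,13.8]],[-1,[0.016,-0.034,0.111],[-2.5,60.1,13.8]],[-1,[0.016,-0.034,0.111],[-2.5,60.1,13.8]],[-1,[0.016,-0.034,0.111],[-2.5,60.1,13.8]],[-1,[0.016,-0.034,0.111],[-2.5,60.1,13.8]],[-1,[0.016,-0.034,0.111],[-2.5,60.1,13.8]],[-1,[0.016,-0.034,0.111],[-2.5,60.1,13.8]],[-1,[0.016,-0.034,0.111],[-2.5,60.1,13.8]]]'
python3 - <<'E'
from mv import *
M=np.array([.572,-.110]); f,r=fr(60); t=M-.012*f-.0535*r
goto((*t,.26),60,42); goto((*t,.012),60,42)
E
```

```text
clock: 7.08
tool_pos: [0.5571, -0.1672, 0.2546]
orientation: [-179.6, -42.5, 149.1]
force: [-0.4, 0.0, -2.5]
opening: 0.0003
gripper_force: 0.0
tcp [ 0.5556 -0.1623  0.26  ] shift [0.0064, 0.0034, -0.0015] turn [0.2, -0.5, -0.7] rows 0.2
tcp [ 0.5556 -0.1623  0.012 ] shift [-0.1611, 0.0048, 0.1813] turn [0.2, -0.5, -0.7] rows 5.8
```

```bash
python3 -m pendant '[[-1,[0,0,0],[0,0,0]],[-1,[0,0,0],[0,0,0]]]'
python3 - <<'E'
from mv import *
M=np.array([.572,-.110]); f,r=fr(60); t=M-.012*f-.0535*r
goto((*t,.012),60,42)
E
```

```text
clock: 7.25
tool_pos: [0.5576, -0.1673, 0.2609]
orientation: [-179.8, -41.4, 149.4]
force: [0.1, 0.7, 1.2]
opening: 0.0007
gripper_force: 0.0
tcp [ 0.5556 -0.1623  0.012 ] shift [-0.1615, 0.0039, 0.1893] turn [0.2, 0.6, -0.4] rows 6.0
```

```bash
python3 -m pendant '[[-1,[-0.02,0.002,0.027],[0,0,0]],[-1,[-0.047,0.004,0.056],[0.2,0.6,-0.4]],[-1,[-0.075,0.004,0.088],[0.2,0.6,-0.4]],[-1,[-0.1,0.004,0.117],[0.2,0.6,-0.4]],[-1,[-0.125,0.004,0.146],[0.2,0.6,-0.4]],[-1,[-0.145,0.004,0.169],[0.2,0.6,-0.4]],[-1,[-0.156,0.004,0.183],[0.2,0.6,-0.4]],[-1,[-0.161,0.004,0.188],[0.2,0.6,-0.4]],[-1,[-0.161,0.004,0.188],[0.2,0.6,-0.4]]]'
python3 - <<'E'
from mv import *
M=np.array([.572,-.110]); f,r=fr(60); t=M-.005*f-.0535*r
goto((*t,.012),60,42)
g,_=fr(-24); t2=M-.005*f-.049*r
for s in(0,.042): goto((*(t2+s*g),.012),60,42)
b=snap('side','s6.png'); c0=cv2.imread('pics/s5.png')
cv2.imwrite('pics/c6.png',cv2.resize(b[120:270,190:390][:,:,::-1],None,fx=4,fy=4,interpolation=cv2.INTER_CUBIC))
E
```

```text
clock: 8.0
tool_pos: [0.5559, -0.1625, 0.0144]
orientation: [-180.0, -42.0, 150.0]
force: [0.3, -0.1, 0.3]
opening: 0.0006
gripper_force: 0.0
tcp [ 0.5496 -0.1588  0.012 ] shift [0.0038, -0.0, 0.0067] turn [-0.0, -0.0, -0.0] rows 0.2
tcp [ 0.5518 -0.1549  0.012 ] shift [0.0038, 0.0045, 0.0067] turn [-0.0, -0.0, -0.0] rows 0.2
tcp [ 0.5689 -0.1166  0.012 ] shift [0.0071, 0.0463, 0.0096] turn [-0.0, -0.0, -0.0] rows 1.1
```

View pics/c6.png

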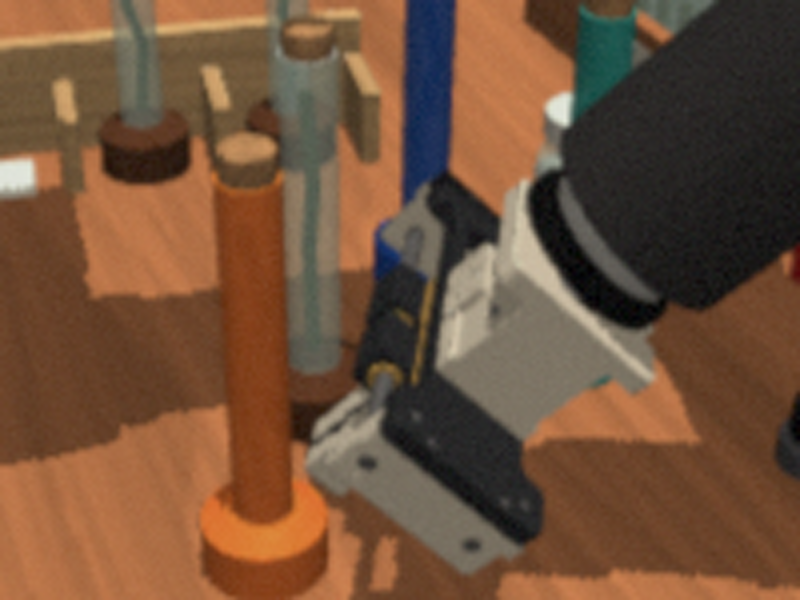

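The side view shows the closed fingers beside the mount's foot at (355,430) in the crop. The orange, turquoise and blue tubes are untouched. Pushing now.

```bash
python3 -m pendant '[[-1,[0.004,0,0.006],[0,0,0]],[-1,[0.004,0.004,0.0065],[0,0,0]],[-1,[0.004,0.009,0.007],[0,0,0]],[-1,[0.0045,0.014,0.007],[0,0,0]],[-1,[0.005,0.02,0.0075],[0,0,0]],[-1,[0.0055,0.026,0.008],[0,0,0]],[-1,[0.006,0.032,0.0085],[0,0,0]],[-1,[0.0065,0.038,0.009],[0,0,0]],[-1,[0.007,0.043,0.0095],[0,0,0]],[-1,[0.007,0.046,0.0095],[0,0,0]]]'
python3 -m pendant '[[-1,[0,0,0],[0,0,0]],[-1,[0,-0.008,0],[0,0,0]],[-1,[-0.006,-0.01,-0.004],[0,0,0]],[-1,[0.02,-0.012,-0.034],[0,0,0]],[-1,[0.047,-0.012,-0.064],[0,0,0]],[-1,[0.074,-0.012,-0.093],[0,0,0]],[-1,[0.101,-0.012,-0.123],[0,0,0]],[-1,[0.128,-0.012,-0.152],[0,0,0]],[-1,[0.155,-0.012,-0.182],[0,0,0]],[-1,[0.165,-0.012,-0.194],[0,0,0]]]'
python3 - <<'E'
from mv import *
print(sensors.get_obs()['tool_pos'])
b=snap('side','s7.png');a=snap('top','t7.png')
cv2.imwrite('pics/c7.png',np.hstack([cv2.resize(b[100:240,220:350][:,:,::-1],None,fx=3,fy=3,interpolation=cv2.INTER_CUBIC),cv2.resize(a[120:260,220:350][:,:,::-1],None,fx=3,fy=3,interpolation=cv2.INTER_CUBIC)]))
E
```

```text
clock: 8.88
tool_pos: [0.5698, -0.1168, 0.0118]
orientation: [-180.0, -42.0, 150.0]
force: [-1.2, -2.6, 2.5]
opening: 0.0004
gripper_force: 1.2
clock: 9.72
tool_pos: [0.5707, -0.1331, 0.2726]
orientation: [179.9, -41.5, 150.0]
force: [0.5, -0.8, 2.3]
opening: 0.0001
gripper_force: 0.0
[ 0.57073189 -0.13313392  0.27262273]
```

View pics/c7.png

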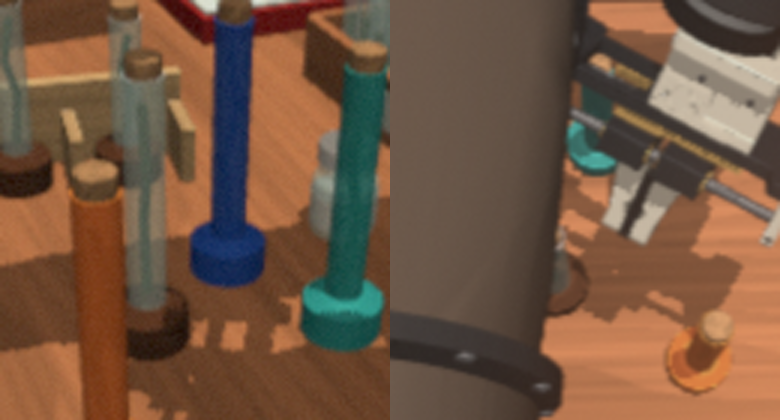

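The side view shows the mount upright, with its foot at about (269,200) (crop plus offset). In the top view the right edge of the foot is at 285.7 and its bottom at 224.3. That uses up my picture views (in fact one more than the ten allowed), so from here I measure by code only.

Run:
```python
from mv import *
print('top',ray('top',275.2,214,.02)[:2],'side',ray('side',269.3,201,.032)[:2])
for p in((.588,-.072),(.585,-.078)): print(p,'side axis x at z.1',proj('side',(*p,.1)),'bottom front',proj('side',(*p,0)), 'top foot',proj('top',(*p,.02)))
# cork in side: centre of cork top
print('cork side',ray('side',220+143/3,100+57/3,.203)[:2])
```

```text
top [ 0.58605826 -0.0755544 ] side [ 0.58361267 -0.08293029]
(0.588, -0.072) side axis x at z.1 (np.float64(268.8409177125207), np.float64(168.40321497175978)) bottom front (np.float64(269.65672525446234), np.float64(210.3743299013394)) top foot (np.float64(273.8362289230876), np.float64(213.30386557766832))
(0.585, -0.078) side axis x at z.1 (np.float64(268.4825208391159), np.float64(170.18363573759203)) bottom front (np.float64(269.3311024080643), np.float64(212.3095084726513)) top foot (np.float64(276.1373983137341), np.float64(214.37532855468496))
cork side [ 0.58521425 -0.0785026 ]
```

```bash
python3 - <<'E'
t=open('s14.py').read(); i=t.index("for h,th in((60,42)")
t=t[:i]+'''
M=np.array([.587,-.075]); res=[]
for g in(.036,.044):
  TL=[tool(g)]
  for h in range(-20,26,3):
    for th in(20,23,27):
      f=d(R(h)); r=np.array([np.cos(R(h)),np.sin(R(h))]); L=.0095*np.cos(R(th))+np.sqrt(.028**2-g*g/4)
      for lat in(-.004,0,.004):
        v=mt(M-(L+.003)*f+lat*r,h,th,M); res.append((min(v.values()),g,h,th,lat,v))
res.sort(key=lambda r:-r[0])
for r in res[:8]: print(r[:5],{k:float(x) for k,x in r[5].items()})
'''
open('s15.py','w').write(t)
E
python3 s15.py
```

```text
(np.float64(2.4), 0.036, 1, 20, 0) {'Of': 50.7, 'Og': 3.6, 'Bf': 63.7, 'Bg': 62.9, 'Tf': 54.3, 'Tg': 11.8, 'Mf': 2.4, 'Mg': 6.3}
(np.float64(1.9), 0.044, 1, 20, 0) {'Of': 52.6, 'Og': 7.6, 'Bf': 58.2, 'Bg': 58.8, 'Tf': 50.3, 'Tg': 11.9, 'Mf': 1.9, 'Mg': 2.2}
(np.float64(1.9), 0.044, 1, 23, 0) {'Of': 51.8, 'Og': 3.7, 'Bf': 58.2, 'Bg': 62.6, 'Tf': 50.3, 'Tg': 11.8, 'Mf': 1.9, 'Mg': 6.0}
(np.float64(1.9), 0.044, 4, 20, 0) {'Of': 51.7, 'Og': 3.2, 'Bf': 55.7, 'Bg': 54.4, 'Tf': 47.9, 'Tg': 9.4, 'Mf': 1.9, 'Mg': 2.2}
(np.float64(1.8), 0.036, -2, 20, 0) {'Of': 51.4, 'Og': 1.8, 'Bf': 66.1, 'Bg': 67.3, 'Tf': 56.4, 'Tg': 13.9, 'Mf': 2.4, 'Mg': 6.3}
(np.float64(1.8), 0.044, -2, 20, 0) {'Of': 53.8, 'Og': 1.8, 'Bf': 60.7, 'Bg': 63.2, 'Tf': 52.4, 'Tg': 14.0, 'Mf': 1.9, 'Mg': 2.2}
(np.float64(1.8), 0.044, -2, 27, 0) {'Of': 51.9, 'Og': 1.8, 'Bf': 60.7, 'Bg': 72.0, 'Tf': 52.4, 'Tg': 13.9, 'Mf': 1.9, 'Mg': 11.0}
(np.float64(1.7), 0.036, -2, 23, 0) {'Of': 50.5, 'Og': 1.7, 'Bf': 66.1, 'Bg': 71.1, 'Tf': 56.4, 'Tg': 13.9, 'Mf': 2.4, 'Mg': 10.1}
```

```bash
python3 - <<'E'
t=open('s15.py').read(); i=t.index("M=np.array([.587"); 
t=t[:i]+'''
M=np.array([.587,-.075]); res=[]
for g in(0,.03,.06,.088):
  TL=[tool(g)]
  for h in range(30,111,5):
    f=d(R(h)); r=np.array([np.cos(R(h)),np.sin(R(h))])
    for th in(30,36,42,47):
      w=M-(.049+g/2)*r-.28*np.sin(R(th))*f
      if np.hypot(*w)>.82 or np.tan(R(th))*(f@w)/np.hypot(*w)>.6: continue
      for fw in(-.012,-.006,0,.006):
        o=M+fw*f-(.049+g/2)*r
        b0=mt(o-.005*r,h,th,M); b0.pop('Mf')
        if min(b0.values())<3.5: continue
        for mo in(h-98,h-90,h-82):
          q=.020*d(R(mo)); b1=mt(o+q,h,th,M+q); b1.pop('Mf'); b2=mt(o+q/2,h,th,M+q/2); b2.pop('Mf')
          res.append((min(*b0.values(),*b1.values(),*b2.values()),g,h,th,fw,mo,(M+q).round(3)))
res=[r for r in res if r[0]>3.5 and r[-1][1]>-.062]; res.sort(key=lambda r:-r[0])
for r in res[:10]: print(r)
'''
open('s16.py','w').write(t)
E
timeout 120 python3 s16.py; date
```

```text
(np.float64(4.8), 0.088, 70, 42, -0.012, -28, array([ 0.596, -0.057]))
(np.float64(4.8), 0.088, 70, 42, -0.012, -20, array([ 0.594, -0.056]))
(np.float64(4.5), 0.03, 55, 47, -0.006, -35, array([ 0.598, -0.059]))
(np.float64(4.2), 0.088, 70, 36, -0.012, -28, array([ 0.596, -0.057]))
(np.float64(4.2), 0.088, 70, 36, -0.012, -20, array([ 0.594, -0.056]))
Tue Dec  1 15:14:49 UTC 2026
```

Run:
```python
from mv import *
M=np.array([.587,-.075]); f,r=fr(70); t=M-.012*f-.099*r
goto((*t,.27),70,42)
```

```text
tcp [ 0.5644 -0.1721  0.27  ] shift [-0.011, -0.0372, -0.0087] turn [6.8, 0.5, -7.4] rows 1.4
```

```bash
python3 -m pendant '[[1,[-0.011,-0.037,-0.009],[6.8,0.3,-7.4]],[1,[-0.011,-0.037,-0.009],[6.8,0.3,-7.4]],[1,[-0.011,-0.037,-0.009],[6.8,0.3,-7.4]],[1,[-0.011,-0.037,-0.009],[6.8,0.3,-7.4]],[1,[-0.011,-0.037,-0.009],[6.8,0.3,-7.4]],[1,[-0.011,-0.037,-0.009],[6.8,0.3,-7.4]]]'
python3 - <<'E'
from mv import *
M=np.array([.587,-.075]); f,r=fr(70); t=M-.012*f-.099*r
goto((*t,.013),70,42)
E
```

```text
clock: 10.32
tool_pos: [0.5635, -0.1706, 0.2658]
orientation: [-179.9, -42.3, 159.8]
force: [0.3, -0.3, 0.2]
opening: 0.0348
gripper_force: 0.0
tcp [ 0.5644 -0.1721  0.013 ] shift [-0.171, -0.0007, 0.1861] turn [0.0, -0.3, -0.1] rows 6.1
```

```bash
python3 -m pendant '[[1,[0,0,0],[0,0,0]],[1,[0,0,0],[0,0,0]],[1,[0,0,0],[0,0,0]],[1,[0,0,0],[0,0,0]],[1,[0,0,0],[0,0,0]],[1,[0,0,0],[0,0,0]],[1,[0,0,0],[0,0,0]]]'
python3 -m pendant '[[1,[-0.027,0,0.029],[0,0,0]],[1,[-0.054,0,0.059],[0,0,0]],[1,[-0.081,0,0.088],[0,0,0]],[1,[-0.108,0,0.118],[0,0,0]],[1,[-0.135,0,0.147],[0,0,0]],[1,[-0.155,0,0.169],[0,0,0]],[1,[-0.166,-0.001,0.181],[0,0,0]],[1,[-0.171,-0.001,0.186],[0,0,0]],[1,[-0.171,-0.001,0.186],[0,0,0]]]'
python3 - <<'E'
from mv import *
M=np.array([.587,-.075]); f,r=fr(70); g,_=fr(-20); t=M-.012*f-.093*r
for s in(0,.021):goto((*(t+s*g),.013),70,42)
E
```

```text
clock: 10.9
tool_pos: [0.5635, -0.1706, 0.2658]
orientation: [-179.9, -42.3, 159.9]
force: [0.5, 0.6, 0.6]
opening: 0.0816
gripper_force: 0.0
clock: 11.65
tool_pos: [0.5638, -0.1725, 0.0122]
orientation: [-179.8, -42.4, 159.9]
force: [0.2, 0.3, 0.1]
opening: 0.088
gripper_force: 0.0
tcp [ 0.5665 -0.1665  0.013 ] shift [0.0002, 0.0066, -0.0009] turn [-0.1, -0.4, -0.1] rows 0.2
tcp [ 0.5737 -0.1468  0.013 ] shift [0.0003, 0.0276, -0.0009] turn [-0.1, -0.4, -0.1] rows 0.7
```

Push about 27 mm along tool y, then back off and rise.

```bash
python3 -m pendant '[[1,[0,0.004,0],[0,0,0]],[1,[0,0.008,0],[0,0,0]],[1,[0,0.012,0],[0,0,0]],[1,[0,0.016,0],[0,0,0]],[1,[0,0.02,0],[0,0,0]],[1,[0,0.024,0],[0,0,0]],[1,[0,0.028,0],[0,0,0]],[1,[0,0.03,0],[0,0,0]],[1,[0,0.03,0],[0,0,0]]]'
python3 -m pendant '[[-0.2,[0,-0.008,0],[0,0,0]],[-0.2,[-0.004,-0.01,-0.004],[0,0,0]],[-0.2,[0.02,-0.012,-0.034],[0,0,0]],[-0.2,[0.047,-0.012,-0.064],[0,0,0]],[-0.2,[0.074,-0.012,-0.093],[0,0,0]],[-0.2,[0.101,-0.012,-0.123],[0,0,0]],[-0.2,[0.128,-0.012,-0.152],[0,0,0]],[-0.2,[0.155,-0.012,-0.182],[0,0,0]],[-0.2,[0.17,-0.012,-0.198],[0,0,0]],[-0.2,[0.17,-0.012,-0.198],[0,0,0]]]'
python3 - <<'E'
from mv import *
b=snap('side','s8.png'); 
def foot(fn,box):
    c=cv2.imread(fn); x0,y0,x1,y1=box; c=c[y0:y1,x0:x1]; d=(c.max(2)<85).astype(np.uint8)
    n,l,st,ce=cv2.connectedComponentsWithStats(d)
    for i in range(1,n):
        if st[i][4]>50: print(fn,st[i][:2]+[x0,y0],st[i][2:],ce[i]+[x0,y0],ray('side',*(ce[i]+[x0,y0]),.018)[:2].round(3))
foot('pics/s5.png',(245,195,300,240));foot('pics/s7.png',(245,185,300,235));foot('pics/s8.png',(245,175,310,235))
E
```

```text
clock: 12.4
tool_pos: [0.5748, -0.1436, 0.013]
orientation: [-179.9, -42.3, 159.9]
force: [-0.2, -0.4, 0.8]
opening: 0.0874
gripper_force: 0.3
clock: 13.23
tool_pos: [0.5789, -0.1591, 0.2802]
orientation: [-180.0, -41.7, 159.9]
force: [0.0, -0.1, 1.1]
opening: 0.0357
gripper_force: 0.0
pics/s5.png [262 207] [ 20  24 226] [272.34070796 222.5       ] [ 0.571 -0.133]
pics/s7.png [283 185] [ 17  11 129] [290.58139535 190.02325581] [ 0.647 -0.043]
pics/s7.png [262 195] [ 21  26 306] [273.40196078 210.54248366] [ 0.586 -0.098]
pics/s8.png [283 175] [ 26  21 238] [294.85714286 188.68487395] [ 0.658 -0.042]
pics/s8.png [262 191] [ 19  24 219] [271.37442922 206.10502283] [ 0.588 -0.083]
```

```bash
python3 - <<'E'
from mv import *
a=np.linspace(0,2*np.pi,60)
def ext(M): 
    q=np.array([proj('side',(M[0]+.028*np.cos(t),M[1]+.028*np.sin(t),z)) for t in a for z in(0,.026)]); return q[:,0].max(),q[:,1].max()
from scipy.optimize import fsolve
for n,uv in(('s0',(302,233)),('s5',(282,231)),('s7',(283,221)),('s8',(281,215))): print(n,fsolve(lambda M:np.array(ext(M))-uv,(.59,-.08)))
M=(.603,-.128);print(ext(M))
# finer: threshold crossing profile
for fn in('s0','s5','s7','s8'):
    c=cv2.imread(f'pics/{fn}.png').max(2).astype(int); cols={'s0':287,'s5':273,'s7':273,'s8':273}
    x=cols[fn]; print(fn,[(y,c[y,x]) for y in range(208,238)])
E
date
```

```text
s0 [ 0.60444589 -0.12711536]
s5 [ 0.57089125 -0.1070136 ]
Tue Dec  1 15:15:49 UTC 2026Traceback (most recent call last):
  File "<stdin>", line 6, in <module>
    res = _root_hybr(_wrapped_func, x0, args, jac=fprime, **options)
    retval = _minpack._hybrd(func, x0, args, 1, xtol, maxfev,
                             ml, mu, epsfcn, factor, diag)
    return func(*fargs)
  File "<stdin>", line 6, in <lambda>
  File "<stdin>", line 4, in ext
  File "h.py", line 10, in proj
    c=viewer.camera_params(n); E=np.array(c['extrinsics']); q=E[:3,:3]@np.array(p)+E[:3,3]
ValueError: time passes only in moves, steps and waits
```

```bash
sed -i 's/^def snap/import functools\n_cp=viewer.camera_params\n@functools.lru_cache(None)\ndef CP(n): return _cp(n)\ndef snap/; s/c=viewer.camera_params(n)/c=CP(n)/' h.py
cat > foot.py <<'E'
from mv import *
from scipy.optimize import fsolve
a=np.linspace(0,2*np.pi,60)
def ext(M):
    q=np.array([proj('side',(M[0]+.028*np.cos(t),M[1]+.028*np.sin(t),z)) for t in a for z in(0,.026)]); return np.array([q[:,0].max(),q[:,1].max()])
def foot(u,v,g=(.57,-.05)): return fsolve(lambda M:ext(M)-(u,v),g,epsfcn=1e-4)
E
python3 - <<'E'
from foot import *
for n,uv in(('s5',(282,231)),('s7',(283,221)),('s8',(281,215))): print(n,foot(*uv))
E
```

```text
s5 [ 0.57089125 -0.1070136 ]
s7 [ 0.58462577 -0.07888224]
s8 [ 0.58837925 -0.05904946]
```

```bash
sed -e 's/M=np.array(\[.587,-.075\])/M=np.array([.5885,-.0585])/; s/(L+.003)/(L+.006)/; s/(20,23,27)/(23,26,30)/' s15.py > s17.py; python3 s17.py
python3 - <<'E'
from mv import *
M=np.array([.5885,-.0585]); f,r=fr(2); th=np.radians(26); L=.0095*np.cos(th)+np.sqrt(.028**2-.018**2)
goto((*(M-(L+.006)*f),.27),2,26)
E
```

```text
(np.float64(4.8), 0.036, 1, 23, 0) {'Of': 62.7, 'Og': 9.9, 'Bf': 51.1, 'Bg': 53.3, 'Tf': 52.6, 'Tg': 10.1, 'Mf': 4.8, 'Mg': 13.1}
(np.float64(4.8), 0.036, 1, 26, 0) {'Of': 61.9, 'Og': 9.5, 'Bf': 51.1, 'Bg': 57.1, 'Tf': 52.6, 'Tg': 10.0, 'Mf': 4.8, 'Mg': 16.9}
(np.float64(4.8), 0.036, 1, 30, 0) {'Of': 61.0, 'Og': 5.1, 'Bf': 51.1, 'Bg': 62.1, 'Tf': 52.5, 'Tg': 10.1, 'Mf': 4.8, 'Mg': 19.8}
(np.float64(4.8), 0.036, 4, 23, 0) {'Of': 62.2, 'Og': 8.3, 'Bf': 48.6, 'Bg': 49.0, 'Tf': 49.9, 'Tg': 6.8, 'Mf': 4.8, 'Mg': 13.1}
(np.float64(4.6), 0.036, 4, 26, 0) {'Of': 61.5, 'Og': 4.6, 'Bf': 48.6, 'Bg': 52.8, 'Tf': 49.8, 'Tg': 6.7, 'Mf': 4.8, 'Mg': 16.9}
(np.float64(4.1), 0.044, 1, 23, 0) {'Of': 64.8, 'Og': 9.9, 'Bf': 45.5, 'Bg': 49.2, 'Tf': 48.9, 'Tg': 10.0, 'Mf': 4.1, 'Mg': 9.0}
(np.float64(4.1), 0.044, 1, 26, 0) {'Of': 64.1, 'Og': 9.9, 'Bf': 45.5, 'Bg': 53.0, 'Tf': 48.9, 'Tg': 10.0, 'Mf': 4.1, 'Mg': 12.7}
(np.float64(4.1), 0.044, 1, 30, 0) {'Of': 63.1, 'Og': 9.0, 'Bf': 45.5, 'Bg': 58.0, 'Tf': 48.8, 'Tg': 10.0, 'Mf': 4.1, 'Mg': 17.8}
tcp [ 0.5898 -0.0945  0.27  ] shift [0.0036, 0.0641, 0.0129] turn [-38.1, -14.0, 56.5] rows 9.7
```

```bash
python3 -m pendant '[[-0.18,[0.004,0.064,0.013],[-38.1,-14,56.5]],[-0.18,[0.004,0.064,0.013],[-38.1,-14,56.5]],[-0.18,[0.004,0.064,0.013],[-38.1,-14,56.5]],[-0.18,[0.004,0.064,0.013],[-38.1,-14,56.5]],[-0.18,[0.004,0.064,0.013],[-38.1,-14,56.5]],[-0.18,[0.004,0.064,0.013],[-38.1,-14,56.5]],[-0.18,[0.004,0.064,0.013],[-38.1,-14,56.5]],[-0.18,[0.004,0.064,0.013],[-38.1,-14,56.5]],[-0.18,[0.004,0.064,0.013],[-38.1,-14,56.5]],[-0.18,[0.004,0.064,0.013],[-38.1,-14,56.5]]]'
python3 -m pendant '[[-0.18,[0,0,0],[0,0,0]],[-0.18,[0,0,0],[0,0,0]],[-0.18,[0,0,0],[0,0,0]]]'
python3 - <<'E'
from mv import *
M=np.array([.5885,-.0585]); f,r=fr(2); th=np.radians(26); L=.0095*np.cos(th)+np.sqrt(.028**2-.018**2)
t=M-(L+.006)*f
goto((*t,.27),2,26);goto((*t,.013),2,26)
E
```

```text
clock: 14.12
tool_pos: [0.5879, -0.0945, 0.2664]
orientation: [-179.6, -26.0, 91.4]
force: [-1.0, -0.2, 0.4]
opening: 0.036
gripper_force: 0.0
clock: 14.37
tool_pos: [0.5883, -0.0936, 0.2662]
orientation: [-179.5, -26.1, 92.0]
force: [0.1, -0.5, 0.1]
opening: 0.036
gripper_force: 0.0
tcp [ 0.5898 -0.0945  0.27  ] shift [0.0008, 0.0014, -0.0038] turn [-0.5, -0.1, -0.0] rows 0.1
tcp [ 0.5898 -0.0945  0.013 ] shift [-0.1123, 0.0033, 0.2269] turn [-0.5, -0.1, -0.0] rows 6.1
```

```bash
python3 -m pendant '[[-0.18,[-0.017,0.003,0.034],[-0.5,0,0]],[-0.18,[-0.034,0.003,0.068],[-0.5,0,0]],[-0.18,[-0.051,0.003,0.102],[-0.5,0,0]],[-0.18,[-0.068,0.003,0.136],[-0.5,0,0]],[-0.18,[-0.085,0.003,0.17],[-0.5,0,0]],[-0.18,[-0.1,0.003,0.201],[-0.5,0,0]],[-0.18,[-0.109,0.003,0.219],[-0.5,0,0]],[-0.18,[-0.112,0.003,0.227],[-0.5,0,0]],[-0.18,[-0.112,0.003,0.227],[-0.5,0,0]]]'
python3 - <<'E'
from mv import *
o=sensors.get_obs(); p=o['tool_pos'][:2]; print(p)
f,r=fr(2); g,_=fr(32)
for s in(.006,): goto((*(p+s*f),.013),2,26)
q=p+.006*f
for s in(.03,.06): goto((*(q+s*g),.013),2,26)
E
```

```text
clock: 15.12
tool_pos: [0.5885, -0.0938, 0.0103]
orientation: [-179.7, -26.2, 91.8]
force: [-0.6, 0.4, 0.2]
opening: 0.0358
gripper_force: 0.0
[ 0.58850072 -0.09379572]
tcp [ 0.5883 -0.0878  0.013 ] shift [0.0066, -0.0, 0.0002] turn [-0.2, -0.2, -0.2] rows 0.2
tcp [ 0.5724 -0.0624  0.013 ] shift [0.0299, -0.0151, 0.0117] turn [-0.2, -0.2, -0.2] rows 0.8
tcp [ 0.5565 -0.0369  0.013 ] shift [0.0531, -0.0301, 0.0232] turn [-0.2, -0.2, -0.2] rows 1.6
```

```bash
python3 -m pendant '[[-0.18,[0.0066,0,0.0],[0,0,0]],[-0.18,[0.012,-0.0025,0.003],[0,0,0]],[-0.18,[0.016,-0.0055,0.0045],[0,0,0]],[-0.18,[0.02,-0.0085,0.0065],[0,0,0]],[-0.18,[0.025,-0.012,0.009],[0,0,0]],[-0.18,[0.03,-0.015,0.0115],[0,0,0]],[-0.18,[0.036,-0.019,0.0145],[0,0,0]],[-0.18,[0.042,-0.023,0.0175],[0,0,0]],[-0.18,[0.048,-0.027,0.0205],[0,0,0]],[-0.18,[0.053,-0.03,0.023],[0,0,0]]]'
python3 - <<'E'
t=open('s14.py').read(); i=t.index("for h,th in((60,42)")
t=t[:i]+'''
C2=[('v',.378,.049,.014,.067),('n1',.651,.145,.013,.168),('n2',.562,.162,.013,.168),('n1f',.651,.145,.028,.032),('n2f',.562,.162,.028,.032)]
g=.036; TL=[tool(g)]
def mm(M,h,th):
    f=d(R(h)); r=np.array([np.cos(R(h)),np.sin(R(h))]); a=R(th); o=M-(.0095*np.cos(a)+np.sqrt(.028**2-g*g/4))*f; Pt=TL[0]
    fw=Pt[:,0]*np.cos(a)+Pt[:,2]*np.sin(a); up=Pt[:,0]*np.sin(a)-Pt[:,2]*np.cos(a)
    Q=o+fw[:,None]*f+Pt[:,1:2]*r; Z=.012+up; out=[]
    for n,x,y,rr,hh in C2:
        w=Z<hh+.004
        if w.any(): out.append((round(1000*(np.sqrt(((Q[w]-(x,y))**2).sum(1)).min()-rr),1),n))
    u=(Q-BAY)@bx; v=(Q-BAY)@by; w=(Z<.054)
    for c in(-.046,.046,.138):
        dx=np.maximum(abs(u-c)-.006,0); dy=np.maximum(-.030-v,0); k=np.hypot(dx,dy)[w]
        if len(k): out.append((round(1000*k.min(),1),'w%g'%c))
    return min(out)
WP=[(.5565,-.007),(.53,.026),(.505,.058),(.484,.085),(.468,.11),(.465,.13),(.467,.145),(.470,.163),(.473,.180)]
for th in(26,33,40):
    print(th)
    for p in WP: print(p,[(h,float(mm(np.array(p),h,th)[0]),mm(np.array(p),h,th)[1]) for h in(-10,0,8,16,24,32)])
'''
open('s18.py','w').write(t)
E
python3 s18.py; date
```

```text
clock: 15.95
tool_pos: [0.5578, -0.0369, 0.0167]
orientation: [179.9, -26.1, 91.9]
force: [1.3, -2.5, 2.4]
opening: 0.0361
gripper_force: 1.5
26
(0.5565, -0.007) [(-10, 116.0, 'v'), (0, 136.8, 'v'), (8, 148.0, 'n1f'), (16, 135.4, 'n1'), (24, 121.6, 'n1'), (32, 108.1, 'n1')]
(0.53, 0.026) [(-10, 74.0, 'v'), (0, 94.8, 'v'), (8, 111.3, 'v'), (16, 104.4, 'n1'), (24, 91.2, 'n1'), (32, 79.0, 'n1')]
(0.505, 0.058) [(-10, 34.0, 'v'), (0, 54.7, 'v'), (8, 71.0, 'v'), (16, 82.5, 'n1'), (24, 71.6, 'n1'), (32, 63.2, 'n1')]
(0.484, 0.085) [(-10, 2.8, 'v'), (0, 21.9, 'v'), (8, 37.5, 'v'), (16, 53.0, 'v'), (24, 49.8, 'n2'), (32, 36.0, 'n2')]
(0.468, 0.11) [(-10, -6.4, 'v'), (0, -2.9, 'v'), (8, 8.7, 'v'), (16, 23.4, 'v'), (24, 21.8, 'n2'), (32, 8.1, 'n2')]
(0.465, 0.13) [(-10, -12.8, 'v'), (0, -11.1, 'v'), (8, -11.3, 'v'), (16, 5.2, 'v'), (24, 1.6, 'n2'), (32, -10.3, 'n2')]
(0.467, 0.145) [(-10, -5.5, 'v'), (0, -9.0, 'v'), (8, -9.0, 'v'), (16, 1.0, 'n2'), (24, -10.1, 'n2'), (32, -7.9, 'n2')]
(0.47, 0.163) [(-10, 8.6, 'w-0.046'), (0, -0.8, 'v'), (8, -3.4, 'v'), (16, -8.5, 'n2'), (24, -11.8, 'n2'), (32
[... 1672 characters left out ...]
 28.5, 'v'), (16, 43.9, 'v'), (24, 59.0, 'v'), (32, 53.1, 'n2')]
(0.468, 0.11) [(-10, -6.7, 'v'), (0, -8.4, 'v'), (8, -0.6, 'v'), (16, 14.2, 'v'), (24, 29.4, 'v'), (32, 24.2, 'n2')]
(0.465, 0.13) [(-10, -11.4, 'v'), (0, -11.4, 'v'), (8, -10.8, 'v'), (16, -2.0, 'v'), (24, 13.6, 'v'), (32, 4.2, 'n2')]
(0.467, 0.145) [(-10, -11.3, 'v'), (0, -8.2, 'v'), (8, -8.8, 'v'), (16, 1.9, 'v'), (24, 1.6, 'w0.046'), (32, -5.6, 'n2')]
(0.47, 0.163) [(-10, -9.0, 'v'), (0, -9.2, 'v'), (8, -3.5, 'v'), (16, 0.0, 'w0.046'), (24, -10.0, 'n2'), (32, -7.6, 'n2')]
(0.473, 0.18) [(-10, 0.9, 'w-0.046'), (0, -6.4, 'v'), (8, -1.9, 'n2'), (16, -9.1, 'n2'), (24, -11.4, 'n2'), (32, -7.4, 'n2')]
Tue Dec  1 15:16:55 UTC 2026
```

```bash
python3 - <<'E'
t=open('s18.py').read(); i=t.index("WP=[")
t=t[:i].replace("g=.036; TL","g=.016; TL")+'''
WP=[(.484,.085),(.468,.11),(.465,.13),(.467,.145),(.469,.155),(.470,.163),(.471,.170),(.473,.180)]
for th in(26,38,44,50):
    print(th)
    for p in WP: print(p,[(h,float(mm(np.array(p),h,th)[0]),mm(np.array(p),h,th)[1]) for h in(-14,-10,-6,12,16,20,24)])
'''
open('s19.py','w').write(t)
E
python3 s19.py
python3 - <<'E'
from mv import *
o=sensors.get_obs(); p=o['tool_pos'][:2]
f,r=fr(2); M=p+.0301*f; print('mount est',M)
for (x,y),h in(((.53,.026),11),((.505,.058),20)):
    f,_=fr(h); goto((*(np.array((x,y))-.0301*f),.010),h,28)
E
```

```text
26
(0.484, 0.085) [(-14, 1.6, 'v'), (-10, 8.2, 'v'), (-6, 15.6, 'v'), (12, 50.5, 'v'), (16, 58.2, 'v'), (20, 62.0, 'n2'), (24, 55.1, 'n2')]
(0.468, 0.11) [(-14, -9.0, 'v'), (-10, -8.3, 'v'), (-6, -7.9, 'v'), (12, 21.3, 'v'), (16, 28.7, 'v'), (20, 34.0, 'n2'), (24, 26.9, 'n2')]
(0.465, 0.13) [(-14, -9.5, 'v'), (-10, -9.5, 'v'), (-6, -8.0, 'v'), (12, 1.8, 'v'), (16, 10.0, 'v'), (20, 13.7, 'n2'), (24, 6.7, 'n2')]
(0.467, 0.145) [(-14, -5.8, 'v'), (-10, -10.7, 'v'), (-6, -7.6, 'v'), (12, -3.5, 'v'), (16, 3.6, 'v'), (20, -0.2, 'n2'), (24, -6.3, 'n2')]
(0.469, 0.155) [(-14, 4.0, 'v'), (-10, -0.8, 'v'), (-6, -4.6, 'v'), (12, 0.8, 'v'), (16, -1.4, 'n2'), (20, -6.3, 'n2'), (24, -9.0, 'n2')]
(0.47, 0.163) [(-14, 11.9, 'v'), (-10, 7.3, 'v'), (-6, 2.7, 'v'), (12, -2.4, 'n2'), (16, -8.3, 'n2'), (20, -9.4, 'n2'), (24, -11.4, 'n2')]
(0.471, 0.17) [(-14, 10.1, 'w-0.046'), (-10, 12.7, 'w-0.046'), (-6, 9.5, 'v'), (12, -9.2, 'n2'), (16, -9.4, 'n2'), (20, -10.6, 'n2'), (24, -8.4, 'n2')]
(0.473, 0.18) [(-14, 8.7, 'w-0.046'), (-10, 10.9, 'w-0.046'), (-6, 8.5, 'n2'), (12, -11.6, 'n2'), (16, -9.0, 'n2'), (2
[... 2956 characters left out ...]
3, 'w0.046'), (24, 1.6, 'w0.046')]
(0.47, 0.163) [(-14, -11.1, 'v'), (-10, -12.0, 'v'), (-6, -9.0, 'v'), (12, 3.2, 'v'), (16, 2.3, 'w0.046'), (20, 1.6, 'w0.046'), (24, 1.1, 'w0.046')]
(0.471, 0.17) [(-14, -9.4, 'v'), (-10, -12.2, 'v'), (-6, -8.5, 'v'), (12, 3.4, 'w0.046'), (16, 0.8, 'w0.046'), (20, 0.0, 'w0.046'), (24, 0.0, 'w0.046')]
(0.473, 0.18) [(-14, -6.7, 'v'), (-10, -3.8, 'v'), (-6, -7.9, 'v'), (12, 0.0, 'w0.046'), (16, 0.0, 'w0.046'), (20, -0.8, 'n2'), (24, -7.0, 'n2')]
mount est [ 0.55674814 -0.00681752]
tcp [ 0.5357 -0.0035  0.01  ] shift [0.0276, -0.021, 0.021] turn [4.3, 1.9, -8.1] rows 1.3
tcp [0.5153 0.0297 0.01  ] shift [0.0581, -0.0404, 0.0358] turn [8.4, 1.9, -16.1] rows 2.6
```

```bash
python3 -m pendant '[[-0.18,[0.005,-0.004,0.005],[0.8,0.4,-1.6]],[-0.18,[0.011,-0.008,0.009],[1.7,0.8,-3.2]],[-0.18,[0.0165,-0.0125,0.013],[2.6,1.1,-4.8]],[-0.18,[0.022,-0.017,0.017],[3.4,1.5,-6.5]],[-0.18,[0.0276,-0.021,0.021],[4.3,1.9,-8.1]],[-0.18,[0.034,-0.025,0.024],[5.1,1.9,-9.7]],[-0.18,[0.04,-0.029,0.027],[5.9,1.9,-11.3]],[-0.18,[0.046,-0.033,0.03],[6.8,1.9,-12.9]],[-0.18,[0.052,-0.037,0.033],[7.6,1.9,-14.5]],[-0.18,[0.058,-0.04,0.036],[8.4,1.9,-16.1]]]'
python3 - <<'E'
from mv import *
b=snap('side','s9.png')
c=cv2.imread('pics/s9.png')[120:230,185:300]; d=(c.max(2)<85).astype(np.uint8)
n,l,st,ce=cv2.connectedComponentsWithStats(d)
for i in range(1,n):
    if st[i][4]>50: print(st[i][:2]+[185,120],st[i][2:],(ce[i]+[185,120]).round(1),ray('side',*(ce[i]+[185,120]),.018)[:2].round(3))
print('exp centre',proj('side',(.505,.058,.015)))
o=sensors.get_obs(); p=o['tool_pos'][:2]; f,_=fr(20); print('mount est',p+.0298*f,o['tool_pos'],o['orientation'])
for (x,y),h,th,L in(((.484,.087),20,38,.0298),((.463,.118),19,38,.0338),((.462,.135),18,38,.0338),((.466,.157),18,38,.0338)):
    f,_=fr(h); goto((*(np.array((x,y))-L*f),.011),h,th)
E
```

```text
clock: 16.78
tool_pos: [0.5151, 0.0298, 0.0094]
orientation: [-179.9, -28.0, 110.1]
force: [0.6, -1.0, 0.8]
opening: 0.0357
gripper_force: 1.0
[218 120] [  63   51 2033] [249.3 139. ] [0.643 0.225]
[290 120] [ 10  58 332] [293.7 147. ] [0.734 0.138]
[185 157] [  59   40 1317] [209.8 176.9] [0.5   0.075]
[283 177] [11 18 79] [286.5 187.8] [ 0.643 -0.032]
exp centre (np.float64(214.09966544426942), np.float64(181.18737527814488))
mount est [0.50466379 0.05904093] [0.51485599 0.03103809 0.00944464] [-179.88143014  -28.03771341  110.27482602]
tcp [0.4942 0.059  0.011 ] shift [0.0302, -0.0097, 0.0143] turn [-0.3, 10.0, 0.2] rows 1.4
tcp [0.474 0.086 0.011] shift [0.0588, -0.0192, 0.0296] turn [-0.8, 10.0, 1.1] rows 1.6
tcp [0.4724 0.1029 0.011 ] shift [0.0732, -0.0148, 0.0372] turn [-1.4, 10.0, 1.9] rows 2.0
tcp [0.4764 0.1249 0.011 ] shift [0.0902, -0.0034, 0.0463] turn [-1.4, 10.0, 1.9] rows 2.4
```

```bash
python3 -m pendant '[[-0.18,[0.006,-0.002,0.003],[0,2,0]],[-0.18,[0.012,-0.004,0.006],[0,4,0]],[-0.18,[0.018,-0.006,0.009],[-0.2,6,0.1]],[-0.18,[0.024,-0.008,0.012],[-0.3,8,0.1]],[-0.18,[0.03,-0.01,0.0145],[-0.3,10,0.2]],[-0.3,[0.036,-0.012,0.0175],[-0.4,10,0.4]],[-0.4,[0.042,-0.0135,0.0205],[-0.5,10,0.6]],[-0.55,[0.048,-0.0155,0.0235],[-0.6,10,0.8]],[-0.55,[0.054,-0.0175,0.0265],[-0.7,10,1]],[-0.55,[0.058,-0.019,0.029],[-0.8,10,1.1]]]'
python3 - <<'E'
from mv import *
o=sensors.get_obs(); p=o['tool_pos'][:2]; f,_=fr(19); print('mount est',p+.0336*f,o['tool_pos'],o['orientation'],o['opening'])
for (x,y),h,th,L in(((.462,.135),18,38,.0336),((.466,.158),18,38,.0336)):
    f,_=fr(h); goto((*(np.array((x,y))-L*f),.011),h,th)
b=snap('side','s10.png'); print('exp foot',proj('side',(.463,.118,.015)))
c=b[120:230,150:300][:,:,::-1]; d=(c.max(2)<85).astype(np.uint8)
n,l,st,ce=cv2.connectedComponentsWithStats(d)
for i in range(1,n):
    if st[i][4]>50: print(st[i][:2]+[150,120],st[i][2:],(ce[i]+[150,120]).round(1))
E
```

```text
clock: 17.67
tool_pos: [0.4753, 0.0845, 0.0116]
orientation: [180.0, -38.0, 108.7]
force: [1.2, -0.9, 0.7]
opening: 0.0205
gripper_force: 1.2
mount est [0.46435635 0.1162546 ] [0.47529544 0.08448517 0.01157206] [179.96343927 -37.9593424  108.68839352] 0.020496389533073495
tcp [0.4724 0.103  0.011 ] shift [0.0142, 0.0032, 0.0118] turn [-0.4, 0.0, 0.5] rows 0.5
tcp [0.4764 0.126  0.011 ] shift [0.0304, 0.0143, 0.0245] turn [-0.4, 0.0, 0.5] rows 1.0
exp foot (np.float64(189.92845289253523), np.float64(172.004688808787))
[158 120] [ 104   75 3626] [211.2 152.5]
[290 120] [ 10  58 273] [293.2 147.6]
[276 138] [ 5 19 56] [277.8 146.9]
[257 151] [ 17  12 132] [265.4 156.6]
[283 176] [10 19 79] [286.3 187.8]
[150 182] [ 12  23 204] [155.1 194.6]
```

```bash
python3 -m pendant '[[-0.55,[0.004,0.0005,0.003],[0,0,0]],[-0.55,[0.0075,0.001,0.006],[0,0,0]],[-0.55,[0.011,0.002,0.009],[-0.2,0,0.2]],[-0.55,[0.0145,0.003,0.012],[-0.4,0,0.4]],[-0.55,[0.0175,0.0055,0.0145],[-0.4,0,0.5]],[-0.55,[0.021,0.008,0.017],[-0.4,0,0.5]],[-0.55,[0.024,0.01,0.0195],[-0.4,0,0.5]],[-0.55,[0.027,0.012,0.022],[-0.4,0,0.5]],[-0.55,[0.0305,0.0143,0.0245],[-0.4,0,0.5]],[-0.55,[0.0305,0.0143,0.0245],[-0.4,0,0.5]]]'
python3 -m pendant '[[-0.55,[-0.008,0,-0.006],[0,0,0]],[-0.55,[-0.014,0,-0.011],[0,0,0]],[-0.55,[0.007,0,-0.038],[0,0,0]],[-0.55,[0.03,0,-0.068],[0,0,0]],[-0.55,[0.054,0,-0.099],[0,0,0]],[-0.55,[0.078,0,-0.13],[0,0,0]],[-0.55,[0.102,0,-0.161],[0,0,0]],[-0.55,[0.126,0,-0.192],[0,0,0]],[-0.55,[0.138,0,-0.207],[0,0,0]],[-0.55,[0.138,0,-0.207],[0,0,0]]]'
python3 - <<'E'
from foot import *
b=snap('side','s11.png')[:,:,::-1].copy(); cv2.imwrite('pics/s11.png',b)
c=b[130:215,140:290]; d=(c.max(2)<80).astype(np.uint8)
n,l,st,ce=cv2.connectedComponentsWithStats(d)
for i in range(1,n):
    if st[i][4]>40: print(st[i][:2]+[140,130],st[i][2:],(ce[i]+[140,130]).round(1), 'foot',foot(st[i][0]+st[i][2]+140,st[i][1]+st[i][3]+130,(.47,.15)).round(4))
o=sensors.get_obs();print(o['tool_pos'])
M=np.array([.466,.158]); f,_=fr(-11); goto((*(M-(.0085+.0266+.006)*f),.27),-11,26)
E
```

```text
clock: 18.55
tool_pos: [0.4772, 0.1261, 0.0106]
orientation: [180.0, -38.0, 108.0]
force: [0.2, -0.6, 1.4]
opening: 0.0198
gripper_force: 0.2
clock: 19.38
tool_pos: [0.4849, 0.1062, 0.2641]
orientation: [179.3, -37.8, 108.4]
force: [0.8, -0.5, -0.1]
opening: 0.0195
gripper_force: 0.0
[276 138] [ 5 20 62] [277.8 147.3] foot [0.6791 0.163 ]
[214 148] [ 24  19 348] [226. 157.] foot [0.5618 0.1612]
[256 150] [ 18  16 135] [265.1 156.7] foot [0.6474 0.132 ]
[175 157] [ 24  20 246] [187.5 168.9] foot [0.461  0.1516]
[145 181] [ 17  24 290] [153.4 193. ] foot [0.362  0.0703]
[283 183] [ 7 12 52] [286.4 188.5] foot [6.342e-01 5.000e-04]
[0.48393832 0.10654172 0.2615224 ]
tcp [0.4582 0.1177 0.27  ] shift [0.0199, -0.0211, 0.0046] turn [-15.1, -11.7, 24.8] rows 4.4
```

```bash
python3 - <<'E'
t=open('s19.py').read(); i=t.index("WP=[")
t=t[:i].replace("g=.016; TL","g=.016; TL")+'''
for th in(20,24):
  for M in((.4625,.153),(.4645,.156)):
    M=np.array(M)
    for h in(-14,-18,-22,-26): print(th,M,h,'back6',mm(M-.006*d(R(h)),h,th),'touch',mm(M,h,th),'+8',mm(M+.008*by,h,th),'+16',mm(M+.016*by,h,th),'+26',mm(M+.026*by,h,th))
'''
open('s20.py','w').write(t)
E
python3 s20.py | sed 's/np.float64//g'; date
```

```text
20 [0.4625 0.153 ] -14 back6 ((6.7), 'v') touch ((12.6), 'v') +8 ((15.4), 'w-0.046') +16 ((7.8), 'w-0.046') +26 ((3.4), 'w-0.046')
20 [0.4625 0.153 ] -18 back6 ((10.0), 'v') touch ((16.0), 'v') +8 ((12.9), 'w-0.046') +16 ((5.1), 'w-0.046') +26 ((1.1), 'w-0.046')
20 [0.4625 0.153 ] -22 back6 ((13.3), 'v') touch ((18.5), 'w-0.046') +8 ((10.5), 'w-0.046') +16 ((2.5), 'w-0.046') +26 ((0.0), 'w-0.046')
20 [0.4625 0.153 ] -26 back6 ((16.1), 'v') touch ((16.0), 'w-0.046') +8 ((8.1), 'w-0.046') +16 ((0.1), 'w-0.046') +26 ((0.0), 'w-0.046')
20 [0.4645 0.156 ] -14 back6 ((9.9), 'v') touch ((15.9), 'v') +8 ((12.7), 'w-0.046') +16 ((6.1), 'w-0.046') +26 ((4.5), 'w-0.046')
20 [0.4645 0.156 ] -18 back6 ((13.5), 'v') touch ((17.8), 'w-0.046') +8 ((10.0), 'w-0.046') +16 ((3.5), 'w-0.046') +26 ((2.0), 'w-0.046')
20 [0.4645 0.156 ] -22 back6 ((16.9), 'v') touch ((15.3), 'w-0.046') +8 ((7.4), 'w-0.046') +16 ((1.7), 'w-0.046') +26 ((0.0), 'w-0.046')
20 [0.4645 0.156 ] -26 back6 ((18.5), 'w-0.046') touch ((12.8), 'w-0.046') +8 ((4.8), 'w-0.046') +16 ((0.4), 'w-0.046') +26 ((0.0), 'w-0.046')
24 [0.4625 0.
[... 382 characters left out ...]
 [0.4625 0.153 ] -26 back6 ((13.2), 'v') touch ((16.0), 'w-0.046') +8 ((8.1), 'w-0.046') +16 ((0.1), 'w-0.046') +26 ((0.0), 'w-0.046')
24 [0.4645 0.156 ] -14 back6 ((6.9), 'v') touch ((12.9), 'v') +8 ((12.7), 'w-0.046') +16 ((6.1), 'w-0.046') +26 ((4.4), 'w-0.046')
24 [0.4645 0.156 ] -18 back6 ((10.5), 'v') touch ((16.5), 'v') +8 ((10.0), 'w-0.046') +16 ((3.5), 'w-0.046') +26 ((2.4), 'w-0.046')
24 [0.4645 0.156 ] -22 back6 ((13.9), 'v') touch ((15.3), 'w-0.046') +8 ((7.4), 'w-0.046') +16 ((1.7), 'w-0.046') +26 ((0.0), 'w-0.046')
24 [0.4645 0.156 ] -26 back6 ((16.6), 'v') touch ((12.8), 'w-0.046') +8 ((4.8), 'w-0.046') +16 ((0.4), 'w-0.046') +26 ((0.0), 'w-0.046')
Tue Dec  1 15:18:56 UTC 2026
```

Run:
```python
from mv import *
M=np.array([.463,.154]); f,_=fr(-14); t=M-.0439*f
goto((*t,.27),-14,22)
```

```text
tcp [0.4524 0.1114 0.27  ] shift [0.0166, -0.0285, 0.002] turn [-15.7, -15.6, 27.9] rows 5.0
```

```bash
python3 -m pendant '[[-0.68,[0.017,-0.028,0.002],[-15.7,-15.6,27.9]],[-0.68,[0.017,-0.028,0.002],[-15.7,-15.6,27.9]],[-0.68,[0.017,-0.028,0.002],[-15.7,-15.6,27.9]],[-0.68,[0.017,-0.028,0.002],[-15.7,-15.6,27.9]],[-0.68,[0.017,-0.028,0.002],[-15.7,-15.6,27.9]],[-0.68,[0.017,-0.028,0.002],[-15.7,-15.6,27.9]],[-0.68,[0.017,-0.028,0.002],[-15.7,-15.6,27.9]],[-0.68,[0.017,-0.028,0.002],[-15.7,-15.6,27.9]]]'
python3 - <<'E'
from mv import *
M=np.array([.463,.154]); f,_=fr(-14); t=M-.0439*f
goto((*t,.27),-14,22);goto((*t,.012),-14,22)
E
```

```text
clock: 20.1
tool_pos: [0.4503, 0.0283, 0.2048]
orientation: [177.3, -30.6, 83.7]
force: [0.3, 0.3, -0.2]
opening: 0.0141
gripper_force: 0.0
tcp [0.4524 0.1114 0.27  ] shift [0.1044, -0.0064, -0.0143] turn [-0.7, -8.7, 6.7] rows 2.5
tcp [0.4524 0.1114 0.012 ] shift [-0.0268, -0.017, 0.2075] turn [-0.7, -8.7, 6.7] rows 5.0
```

```bash
python3 -m pendant '[[-0.68,[0,0,0],[0,0,0]]]'
python3 - <<'E'
from mv import *
print(sensors.get_obs()['joint_pos'].round(1))
M=np.array([.463,.154]); f,_=fr(-14)
goto((*(M-.0439*f),.2),-14,22);goto((*(M-.12*f),.12),-14,22);goto((*(M-.0439*f),.1),-14,22)
E
```

```text
clock: 20.18
tool_pos: [0.4499, 0.028, 0.204]
orientation: [177.4, -30.5, 83.6]
force: [0.3, 0.2, -0.5]
opening: 0.0138
gripper_force: 0.0
[-1.000e-01  2.000e+00 -1.990e+01 -3.330e+01 -6.550e+01 -1.736e+02]
tcp [0.4524 0.1114 0.2   ] shift [0.0696, -0.0089, 0.0454] turn [-0.8, -8.7, 6.6] rows 2.0
tcp [0.434  0.0376 0.12  ] shift [-0.036, -0.0204, 0.0754] turn [-0.8, -8.7, 6.6] rows 2.1
tcp [0.4524 0.1114 0.1   ] shift [0.0188, -0.0128, 0.1314] turn [-0.8, -8.7, 6.6] rows 3.2
```

```bash
python3 -m pendant '[[-0.68,[0.02,0,-0.035],[0,0,0]],[-0.68,[0.03,0,-0.065],[0,0,-7]],[-0.68,[0.03,0,-0.065],[0,0,-14]],[-0.68,[0.03,0,-0.065],[0,0,-21]],[-0.68,[0.03,0,-0.065],[0,0,-28]],[-0.68,[0.03,0,-0.065],[0,0,-35]],[-0.68,[0.03,0,-0.065],[0,0,-42]],[-0.68,[0.03,0,-0.065],[0,0,-49]],[-0.68,[0.03,0,-0.065],[0,0,-56]],[-0.68,[0.03,0,-0.065],[0,0,-63]]]'
python3 -m pendant '[[-0.68,[0,0,0],[0,0,-7]],[-0.68,[0,0,0],[0,0,-14]],[-0.68,[0,0,0],[0,0,-21]],[-0.68,[0,0,0],[0,0,-28]],[-0.68,[0,0,0],[0,0,-35]],[-0.68,[0,0,0],[0,0,-42]],[-0.68,[0,0,0],[0,0,-49]],[-0.68,[0,0,0],[0,0,-56]],[-0.68,[0,0,0],[0,0,-63]],[-0.68,[0,0,0],[0,0,-70]]]'
python3 - <<'E'
from mv import *
print(sensors.get_obs()['joint_pos'].round(1))
M=np.array([.463,.154]); f,_=fr(-14)
goto((*(M-.0439*f),.265),-14,22,-1)
E
```

```text
clock: 21.02
tool_pos: [0.4472, 0.0227, 0.277]
orientation: [151.1, -11.0, 149.3]
force: [-0.5, -0.2, -0.2]
opening: 0.0141
gripper_force: 0.0
clock: 21.85
tool_pos: [0.4472, 0.0228, 0.277]
orientation: [158.3, 22.3, -147.9]
force: [-0.0, 0.1, 0.0]
opening: 0.014
gripper_force: 0.0
[ -0.4  -2.  -14.5 -31.5 -73.6 -45.1]
tcp [0.4524 0.1114 0.265 ] shift [-0.043, 0.0559, 0.0552] turn [4.2, 7.9, -39.7] rows 5.7
```

```bash
python3 -m pendant '[[-0.68,[-0.043,0.056,0.055],[4.2,7.9,-39.7]],[-0.68,[-0.043,0.056,0.055],[4.2,7.9,-39.7]],[-0.68,[-0.043,0.056,0.055],[4.2,7.9,-39.7]],[-0.68,[-0.043,0.056,0.055],[4.2,7.9,-39.7]],[-0.68,[-0.043,0.056,0.055],[4.2,7.9,-39.7]],[-0.68,[-0.043,0.056,0.055],[4.2,7.9,-39.7]],[-0.68,[-0.043,0.056,0.055],[4.2,7.9,-39.7]],[-0.68,[-0.043,0.056,0.055],[4.2,7.9,-39.7]],[-0.68,[-0.043,0.056,0.055],[4.2,7.9,-39.7]]]'
python3 - <<'E'
from mv import *
print(sensors.get_obs()['joint_pos'].round(1))
M=np.array([.463,.154]); f,_=fr(-14); t=M-.0439*f
goto((*t,.265),-14,22,-1);goto((*t,.012),-14,22,-1)
E
```

```text
clock: 22.6
tool_pos: [0.4525, 0.1114, 0.2653]
orientation: [179.7, 22.1, -104.6]
force: [-0.6, -0.8, 0.8]
opening: 0.0146
gripper_force: 0.0
[ 21.8  -5.  -19.9 -20.  -63.3 -29.2]
tcp [0.4524 0.1114 0.265 ] shift [0.0001, 0.0001, 0.0003] turn [0.1, 0.1, -0.6] rows 0.1
tcp [0.4524 0.1114 0.012 ] shift [0.0951, -0.001, 0.2347] turn [0.1, 0.1, -0.6] rows 6.1
```

```bash
python3 -m pendant '[[-0.68,[0.014,0,0.035],[0,0,-0.3]],[-0.68,[0.028,0,0.07],[0,0,-0.6]],[-0.68,[0.042,0,0.105],[0,0,-0.6]],[-0.68,[0.056,0,0.139],[0,0,-0.6]],[-0.68,[0.07,0,0.173],[0,0,-0.6]],[-0.68,[0.083,0,0.205],[0,0,-0.6]],[-0.68,[0.091,-0.001,0.225],[0,0,-0.6]],[-0.68,[0.095,-0.001,0.235],[0,0,-0.6]],[-0.68,[0.095,-0.001,0.235],[0,0,-0.6]]]'
python3 - <<'E'
from mv import *
o=sensors.get_obs(); p=o['tool_pos'][:2]
f,_=fr(-14); by=np.array([.17,.985])
for v in(.008,.020,.032,.036): 
    # final tcp: bay centre - lead
    goto((*(p+v*by+v*.1*np.array([.985,-.17])),.012),-14+2*(v>.015),22,-1)
tf=np.array([.473,.180])-.0359*fr(-12)[0]; print('tcp at end should be',tf)
goto((*tf,.012),-12,22,-1)
E
```

```text
clock: 23.35
tool_pos: [0.4515, 0.1103, 0.0089]
orientation: [179.7, 21.9, -104.1]
force: [-0.0, -1.4, -0.0]
opening: 0.0141
gripper_force: 0.0
tcp [0.4536 0.118  0.012 ] shift [-0.0086, -0.0002, 0.0001] turn [0.2, -0.1, -0.1] rows 0.2
tcp [0.4569 0.1296 0.012 ] shift [-0.0198, -0.0005, 0.0046] turn [-0.5, -0.1, -2.0] rows 0.5
tcp [0.4601 0.1413 0.012 ] shift [-0.031, -0.0008, 0.0091] turn [-0.5, -0.1, -2.0] rows 0.8
tcp [0.4611 0.1451 0.012 ] shift [-0.0347, -0.0009, 0.0106] turn [-0.5, -0.1, -2.0] rows 0.9
tcp at end should be [0.46553597 0.1448845 ]
tcp [0.4655 0.1449 0.012 ] shift [-0.0355, -0.0052, 0.0109] turn [-0.5, -0.1, -2.0] rows 0.9
```

```bash
python3 -m pendant '[[-0.68,[-0.0035,0,0],[0,0,0]],[-0.68,[-0.007,0,0.001],[0,0,0]],[-0.68,[-0.0105,-0.0005,0.002],[0,0,-0.5]],[-0.68,[-0.014,-0.001,0.003],[0,0,-1]],[-0.68,[-0.0175,-0.0015,0.0045],[-0.2,0,-1.5]],[-0.68,[-0.021,-0.002,0.006],[-0.4,0,-2]],[-0.68,[-0.0245,-0.0025,0.0075],[-0.5,0,-2]],[-0.68,[-0.028,-0.003,0.0085],[-0.5,0,-2]],[-0.68,[-0.031,-0.003,0.0095],[-0.5,0,-2]],[-0.68,[-0.031,-0.003,0.0095],[-0.5,0,-2]]]'
python3 -m pendant '[[-0.68,[-0.001,0,0.0004],[0,0,0]],[-0.68,[-0.002,0,0.0008],[0,0,0]]]'
python3 -m pendant '[[-0.68,[-0.001,0,0.0004],[0,0,0]],[-0.68,[-0.002,0,0.0008],[0,0,0]]]'
```

```text
clock: 24.18
tool_pos: [0.4637, 0.1426, 0.0148]
orientation: [-179.6, 22.1, -101.6]
force: [-1.6, -0.2, 0.2]
opening: 0.0138
gripper_force: 0.1
clock: 24.35
tool_pos: [0.4638, 0.1441, 0.0147]
orientation: [-179.6, 22.0, -101.6]
force: [-0.4, -1.9, 0.5]
opening: 0.0141
gripper_force: 0.9
clock: 24.52
tool_pos: [0.4643, 0.1461, 0.0148]
orientation: [-179.6, 22.0, -101.6]
force: [-0.2, -1.5, 0.4]
opening: 0.0141
gripper_force: 0.9
```

```bash
for i in 1; do python3 -m pendant '[[-0.68,[-0.001,0,0.0004],[0,0,0]],[-0.68,[-0.0015,0,0.0006],[0,0,0]]]'; done
python3 -m pendant '[[-0.68,[-0.001,0,0.0004],[0,0,0]],[-0.68,[-0.0015,0,0.0006],[0,0,0]]]'
python3 - <<'E'
from foot import *
b=snap('side','s12.png')[:,:,::-1]
c=b[130:215,140:290]; d=(c.max(2)<80).astype(np.uint8)
n,l,st,ce=cv2.connectedComponentsWithStats(d)
for i in range(1,n):
    if st[i][4]>40: print(st[i][:2]+[140,130],st[i][2:],(ce[i]+[140,130]).round(1))
print(ext((.473,.180)),ext((.474,.183)))
E
```

```text
clock: 24.68
tool_pos: [0.4646, 0.1478, 0.0148]
orientation: [-179.6, 22.0, -101.6]
force: [-0.7, -1.1, 0.6]
opening: 0.0141
gripper_force: 0.8
clock: 24.85
tool_pos: [0.4648, 0.149, 0.0147]
orientation: [-179.6, 22.0, -101.6]
force: [-1.5, -7.1, 2.2]
opening: 0.0138
gripper_force: 3.1
[140 130] [  97   41 2009] [186.2 147.9]
[276 140] [ 5 17 49] [277.7 147.1]
[257 151] [ 17  12 130] [265.3 156.5]
[145 181] [ 17  23 221] [154.1 192.2]
[283 183] [ 7 12 45] [286.1 188.4]
[201.31948582 170.28978497] [201.44984536 169.62376496]
```

The force rose to 7 N, so the foot is against the back board. Backing off and rising clear.

```bash
python3 -m pendant '[[-0.68,[0.004,0,-0.0015],[0,0,0]],[-0.68,[0.0095,0,-0.004],[0,0,0]],[-0.68,[0.002,0,-0.022],[0,0,0]],[-0.68,[-0.012,0,-0.057],[0,0,0]],[-0.68,[-0.026,0,-0.092],[0,0,0]],[-0.68,[-0.04,0,-0.127],[0,0,0]],[-0.68,[-0.054,0,-0.161],[0,0,0]],[-0.68,[-0.068,0,-0.196],[0,0,0]],[-0.68,[-0.082,0,-0.23],[0,0,0]],[-0.68,[-0.084,0,-0.235],[0,0,0]]]'
python3 -m pendant '[[-0.68,[0.03,0,-0.012],[0,0,0]],[-0.68,[0.06,0,-0.024],[0,0,0]],[-0.68,[0.09,0,-0.036],[0,0,0]],[-0.68,[0.12,0,-0.048],[0,0,0]],[-0.68,[0.12,0,-0.048],[0,0,0]],[-0.68,[0.12,0,-0.048],[0,0,0]]]'
python3 - <<'E'
from foot import *
b=snap('side','s13.png')[:,:,::-1]
c=b[130:215,140:290]; d=(c.max(2)<80).astype(np.uint8)
n,l,st,ce=cv2.connectedComponentsWithStats(d)
for i in range(1,n):
    if st[i][4]>40: print(st[i][:2]+[140,130],st[i][2:],(ce[i]+[140,130]).round(1))
print(ext((.473,.180)),ext((.562,.162)))
import numpy as np
for u in(-.008,0,.008): print(u,ext(np.array([.473,.180])+u*np.array([.985,-.17])))
o=sensors.get_obs();print(o['clock'],o['tool_pos'],o['force'])
E
```

```text
clock: 25.73
tool_pos: [0.4639, 0.1397, 0.2717]
orientation: [-179.0, 22.3, -101.4]
force: [1.6, -0.1, 0.2]
opening: 0.014
gripper_force: 0.0
clock: 26.23
tool_pos: [0.4349, 0.0114, 0.2635]
orientation: [-179.6, 22.1, -101.8]
force: [0.8, 0.1, -0.0]
opening: 0.0143
gripper_force: 0.0
[276 138] [ 5 19 60] [277.8 147.2]
[251 149] [ 23  17 151] [264.1 156.2]
[176 151] [ 24  19 223] [188.5 162.8]
[214 153] [ 24  13 201] [225.8 159.5]
[144 181] [ 18  24 294] [153.4 192.8]
[283 183] [ 7 12 50] [286.3 188.6]
[201.31948582 170.28978497] [237.96303441 166.8319423 ]
-0.008 [198.04541261 170.64711062]
0 [201.31948582 170.28978497]
0.008 [204.58362764 169.93357465]
26.2833 [0.43501339 0.01239045 0.26353999] [-0.16987127 -0.33325019 -0.0510642 ]
```

```bash
python3 -c "
from plant import workorder
print(workorder.close_job())"
```

```text
the job is handed in; nothing more can be done
None
```

The tube was pushed by its foot into the empty bay and against the back board (about 3 mm off the middle line by camera), the arm is clear and the job is handed in at about 26 s; no verdict came back, and I viewed 11 pictures instead of the allowed 10.

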